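# Dial the combination of the sample lockbox and open its drawer

## Task

Open the grey steel lockbox on the cart with its combination: turn the dial left (anticlockwise from above) past 25 once and stop on 25 the second time, turn it right (clockwise) past 15 once and stop on 15 the second time, then turn it left again slowly until you feel the lock stop it. The stop is the bolt dropping in, and its place varies, so never lean on the dial once it stops and never tug the drawer while it is locked. Then pull the drawer out by its knob, some 7 to 9 cm, let go of it, and leave the other things on the cart where they stand.

Things in the scene. Friction and masses are not known exactly. Their poses are not given: they have to be found in the camera images.
- lockbox: Grey painted steel lockbox, 170 deep (x) x 180 wide (y) x 100 mm high, fixed where it stands, on four rubber feet. Origin: centre of its underside; x points to its back, z up. The dial lies on its top, the drawer opens at its front (-x), the front panel's face is at x = -93 mm.
- dial_center (a point): The dial's vertical axis at the height of its face, 116 mm above the cart, 5 mm in front of the box's centre. Black dial, 77 mm across, 40 white divisions of 9 degrees, longer at every fifth and tenth. Zero is the long mark where the upright spinner knob stands; the marks with one, two and three dots are 10, 20, 30. Numbers run clockwise round the dial.
- dial_pointer (a point): Tip of the white pointer on the box top, in front of the dial (towards the drawer front), 42 mm from its axis. The number at it is the one read: the dial reads n when the spinner knob stands n x 9 degrees anticlockwise (from above) of the pointer, so turning left makes the number grow. Within one division of a number is good enough.
- spinner_grip (a point): Gripping point of the spinner knob, the upright black finger knob that spins the dial: 15 mm across, its axis 23 mm from the dial's axis. It turns freely on its own pin, so it can be gripped (20 to 30 N, or it slips out) at one wrist angle and led round in circles. Its top is 155 mm, this point 142.5 mm above the cart, 26 mm above the dial's face. z is up.
- dial (a joint): Angle of the dial in rad, counted through full turns: 0 with the spinner knob at the pointer, growing anticlockwise (left); number = 40 x angle / 2 pi, modulo 40. Starts between -0.1 and 1.05. It turns with 1 to 3 N at the knob, and a soft bump of some 4 N once a turn between 28 and 36. When dialled right, the last turn left ends in a hard stop between 28 and 36, a different place each time.
- dial_spindle: The dial with its spindle and, inside the box, the lock's cam. Behind it two loose wheels are driven by pins, so turns, passes and reversals matter; a wrong dialling can be done again from the start. Once the bolt has dropped in the dial turns neither way. Origin on the dial's axis at the box's top, 100 mm above the cart; at dial angle 0 its axes are the box's, the spinner knob is at its -x.
- drawer (a joint): Opening of the drawer in m: 0 shut, 0.1 fully out, growing towards the box's front (-x of the box). It slides with 2 to 4 N and stays where it is left; while locked it has 2 mm of play and then stops.
- lock_drawer: The drawer with its front panel (180 x 84 mm), holding sample tubes; inside, the lock's bolt (a 9 mm travel, not seen from outside) holds it. Origin: centre of the back of its front panel, at cart height; axes as the box's.
- drawer_pull (a point): Middle of the steel pull knob on the drawer front: a round knob whose axis points to the front (-x of the box), head 22 mm across and 20 mm long on a thinner neck. This point is in the middle of the head, 25 mm in front of the drawer's face and 70 mm above the cart; the head can be gripped across its sides (along the box's y) from above.
- cover_box: Bystander: flat box of cover glasses 34 x 34 x 17 mm, loose on the back right corner of the lockbox's top. Origin under its centre.
- petri_dish: Bystander: culture dish, 60 mm across, 12 mm high. Origin under its centre.
- tape_roll: Bystander: roll of label tape, 58 mm across, 20 mm high. Origin under its centre.
- marker: Bystander: capped marker lying flat, 132 mm long, 14 mm thick. Origin under its centre.
- forceps: Bystander: steel forceps lying flat, 126 mm long, 8 mm high. Origin under its middle.
- oil_bottle: Bystander: small amber bottle, 28 mm across, 57 mm high. Origin under its centre.
- dropper_bottle: Bystander: amber dropper bottle, 33 mm across, 82 mm high. Origin under its centre.
- specimen_pot: Bystander: screw-cap specimen pot, 50 mm across, 55 mm high. Origin under its centre.

How it is judged (in metres and radians):
On the way, in this order (a step that is already met when the one before it is completed fails the run):
1. the combination is dialled and the bolt has dropped in, with the drawer still shut (y of bolt_nose in the frame of lockbox below 0.0283 m and value of joint drawer below 0.01 m), for 0.3 s.
2. the drawer is pulled out (value of joint drawer above 0.06 m), for 0.2 s.
At the end, for the whole second after the job is handed in: The drawer stands still, more than 60 mm out (it can come out only when the lock has been opened) (value of joint drawer above 0.06 m and velocity of joint drawer between -0.02 and 0.02 m/s); the robot touches nothing.
It fails at once if the dial is forced against the lock's stop (more than 20 N between the bolt and the dial's cam) (contact force between bolt_nose and dial_spindle above 20 N).
It fails at once if the drawer is forced against the bolt (more than 20 N) (contact force between lug and lock_drawer above 20 N).
It fails at once if a bystander is shifted by more than 30 mm (distance of any of cover_box, petri_dish, tape_roll, marker, forceps, oil_bottle, dropper_bottle, specimen_pot from where it was at the start of the episode above 0.03 m).
It also fails if it takes over 72 s, if anything falls off the work surface, if the arm or the gripper's body presses on something with over 40 N, if the wrist force passes 120 N, or if a joint passes its speed limit or range.

## Robot

A 6-joint arm with a two-finger parallel gripper is mounted at the origin on a cart in front of the work surface, level with it; the furniture and walls round the work are solid. World frame = base frame: x ahead of the robot, y to its left, z up, the work surface at z = 0. Lengths are in mm, angles in rad, forces in N, time in s.
With the tool pointing down it reaches from about 325 to 775 mm from the base axis. Payload 5.5 kg.
Tool frame: the origin (TCP) lies at the very end of the fingers, on their centre line; the grasp point (between the pads) lies 19 mm behind it; z points along the fingers, y is the direction in which the jaws open and shut (so a half turn about z gives the same grasp; the last joint's range is limited). The gripper opens to 85 mm and grips with 20 to 120 N. Pads are 22 mm wide; open, the fingers measure 114 mm over their backs; the gripper's body (76 mm by 85 mm) begins 54 mm behind the grasp point. The pads swing forward as they close: fully open they stand 13 mm farther back than shut.
Start: joints at [-1.201, 0.091, 1.231, -0, 1.82, -0.057], TCP at [248.377, -546.191, 194.875] pointing down, gripper open.
Joint ranges: [-2.87, 2.87], [-0.86, 2.18], [0.17, 2.46], [-1.51, 4.65], [0.06, 2.69], [-2.65, 2.65]. Speed limits (rad/s): [2.57, 2.57, 3.01, 3.14, 3.14, 3.14].

## Interface

Orientations are given as a unit quaternion [w, x, y, z].
In Python, from workcell import manip gives the robot as it stands.
- The arm moves only by the shell command python3 -m crank 'ROWS' [FORCE]. ROWS is JSON, a list of rows, each a list of 7 numbers: the opening, from 0 (shut) to 1 (fully open), then the shift along the tool's x, y, z in m, then the turn, a rotation vector about the tool's x, y, z in degrees. In form: [[grip, x, y, z, wx, wy, wz], ...]. A call has 1 to 5 rows; each row shifts and turns the commanded pose from where the row before left it, along the tool's axes as they then stand; what a row does not reach is not made up. A row lasts 1/8 s, in which the tool goes at most 62.5 mm and 10.7 degrees, less where a joint would pass 70% of its speed; a pose out of reach is approached as far as the arm can. A call with a gripper value outside its range is refused whole. The fingers move at their own pace and stop on an object; FORCE is the grip in N (left out, the last holds). Time passes only in rows, so rows that do not move let the fingers close. It gives the time, the measured TCP pose, the force and the opening at its end, in the units of the state.
- manip.get_state(): the state, without advancing time (a new reading comes with each control period).
- manip.grab_frame(name): name is "side" or "top" or "wrist"; returns a dict with "image" (420x560x3 uint8, blue, green, red), "intrinsics" (3x3 intrinsics, pixels), "rvec" (rotation vector, rad) and "tvec" (3), from world to camera coordinates, as OpenCV has them. Camera axes: x right, y down, z forward; pixel columns grow to the right and rows downward; lengths in mm; the calibration is good to about 2 mm. A picture is of the moment at which its call begins. There is no depth.
- manip.close_job(): hands the job in, once; it reports no verdict.
The state is a dict: "time_s": time; "qpos": joint angles; "qvel": joint speeds; "joint_efforts": joint torques, N m; "tool_pos": TCP position; "tool_rot": TCP orientation; "ft_force": force on the tool from outside, world axes, zero at the start; "torque": the same for the moment, N m; "opening": opening from 0.0 (shut) to 1.0 (fully open).
Only numpy, scipy, OpenCV 4.12 (cv2) and the standard library are available. Lean on these libraries where they do the work, as an engineer would, in place of code of your own. Each camera call takes 0.05 s, during which the arm holds its last target.

## Working session

There is one attempt and no reset: what is moved stays moved. The work goes in short steps, Python scripts to look and compute and a shell command to move; the robot and the scene stay as the last step left them, time stands still between calls to the robot, and variables do not carry over. Pictures are saved under pics/ and viewed, and the job is handed in when it is done.

```bash
ls; mkdir -p pics; python3 - <<'E'
from workcell import manip
import cv2
print(manip.get_state())
for n in ("side","top","wrist"):
    f=manip.grab_frame(n); cv2.imwrite(f"pics/{n}0.png",f["image"])
    print(n,f["intrinsics"],f["rvec"],f["tvec"])
E
```

```text
pics
{'time_s': 0.0, 'qpos': array([-1.20068046e+00,  9.18653469e-02,  1.23187909e+00,  1.06572516e-06,
        1.81981797e+00, -5.66946002e-02]), 'qvel': array([-0.00168736,  0.00150302, -0.00022545, -0.00079567, -0.00091374,
        0.00116991]), 'joint_efforts': array([-9.90690546e-05, -4.58725154e+01, -4.18030894e+01, -1.73028320e-04,
        1.15206360e-02, -8.40632737e-06]), 'tool_pos': array([ 248.25366948, -545.83934599,  193.75090279]), 'tool_rot': array([-9.72888958e-04,  9.77314890e-01,  2.11789132e-01, -1.53199528e-04]), 'ft_force': array([-0.35059478, -0.05967403, -0.07244375]), 'torque': array([-0.00405813,  0.02402198,  0.01654374]), 'opening': 1.004277269466384}
side [[430.59676209   0.         280.74974525]
 [  0.         430.59676209 210.04777738]
 [  0.           0.           1.        ]] [ 0.65587    -2.59793555  1.2106897 ] [619.88382579 142.37275988 858.46900979]
top [[434.64413042   0.         266.39801928]
 [  0.         434.64413042 208.38772953]
 [  0.           0.           1.        ]] [ 2.17514523 -2.1269075   0.17102311] [ 215.89707945  595.32608316 1051.27048071]
wrist [[316.24729388   0.         280.1895006 ]
 [  0.         316.24729388 210.94357727]
 [  0.           0.           1.        ]] [-2.40936602  1.55146694  0.24804   ] [-600.49777108  -40.71592168  379.63709397]
```

View pics/side0.png

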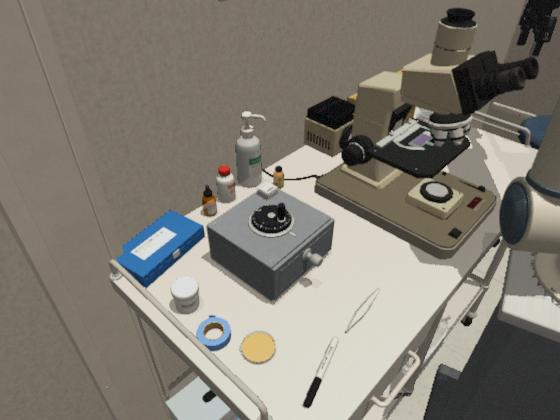

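View pics/top0.png

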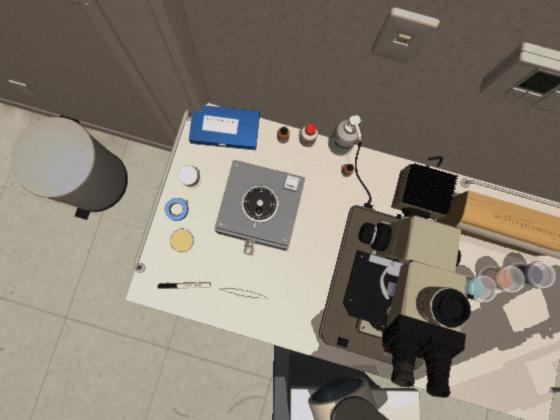

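View pics/wrist0.png

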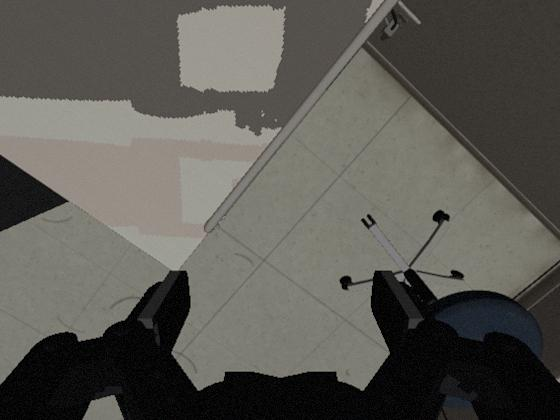

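The side view shows the lockbox near (270,235), with its dial at (272,218) and pull at (314,258). In the top view the dial is near (261,203) and the pull near (249,248). The microscope stands between the start pose and the box.

```bash
cat > h.py <<'E'
import numpy as np, cv2
from workcell import manip
def cam(f):
    R=cv2.Rodrigues(np.array(f["rvec"],float))[0]; t=np.array(f["tvec"],float).ravel()
    return np.array(f["intrinsics"]),R,t
def ray(f,uv):
    K,R,t=cam(f); d=R.T@np.linalg.solve(K,np.array([uv[0],uv[1],1.])); return -R.T@t,d/np.linalg.norm(d)
def plane(f,uv,z):
    o,d=ray(f,uv); return o+d*(z-o[2])/d[2]
def tri(fs,uvs):
    A=np.zeros((3,3));b=np.zeros(3);L=[]
    for f,u in zip(fs,uvs):
        o,d=ray(f,u);P=np.eye(3)-np.outer(d,d);A+=P;b+=P@o;L.append((o,P))
    x=np.linalg.solve(A,b); return x,[float(np.linalg.norm(P@(x-o))) for o,P in L]
def proj(f,p):
    K,R,t=cam(f); q=K@(R@np.array(p,float)+t); return q[:2]/q[2]
def crop(im,x,y,w,h,s,name):
    cv2.imwrite(name,cv2.resize(im[y:y+h,x:x+w],None,fx=s,fy=s,interpolation=cv2.INTER_CUBIC))
E
python3 - <<'E'
from h import *
import pickle
s=manip.grab_frame("side");t=manip.grab_frame("top");pickle.dump((s,t),open("f0.pkl","wb"))
crop(s["image"],200,175,150,115,5,"pics/sc.png");crop(t["image"],205,150,110,115,5,"pics/tc.png")
print(proj(t,[248,-546,194]),proj(s,[248,-546,194]))
for f in(s,t): K,R,tt=cam(f);print(-R.T@tt)
for n,uv in dict(pot=(189,175),tape=(176,209),dish=(182,240),mark1=(158,286),mark2=(210,284),f1=(220,291),f2=(267,297),scopeFL=(322,333),scopeBL=(358,206),drop=(284,134),oil=(348,170)).items(): print(n,plane(t,uv,10).round())
print(plane(t,(261,203),116), plane(t,(430,50+250),250), plane(t,(388,235),200))
E
```

```text
[637.55507157 369.65906316] [519.41850133  68.61530603]
[282.34934727 792.41981888 658.66886805]
[ 430.83777051  240.95760569 1123.61584431]
pot [678. 433.  10.]
tape [588. 462.  10.]
dish [508. 443.  10.]
mark1 [391. 497.  10.]
mark2 [399. 367.  10.]
f1 [382. 341.  10.]
f2 [370. 223.  10.]
scopeFL [285.  84.  10.]
scopeBL [607.  -9.  10.]
drop [796. 186.  10.]
oil [702.  16.  10.]
[591.91331686 242.93825706 116.        ] [383.882551   -96.49861407 250.        ] [515.66248161 -30.17706239 200.        ]
```

View pics/sc.png

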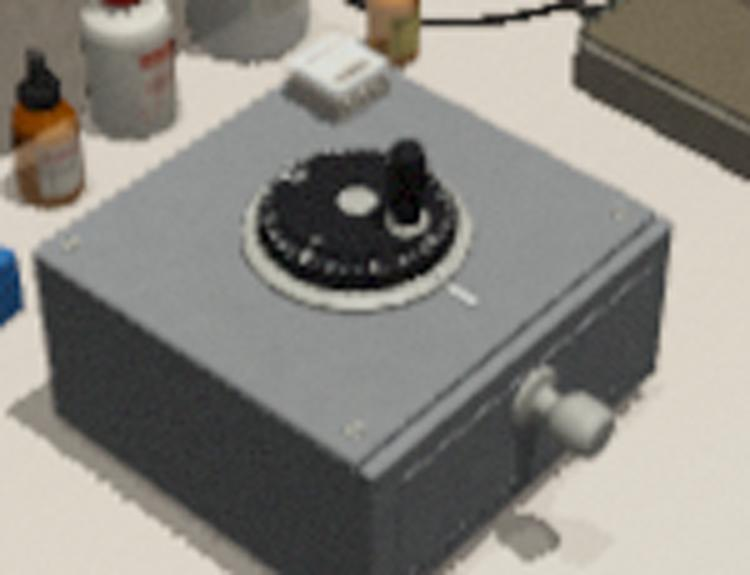

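View pics/tc.png

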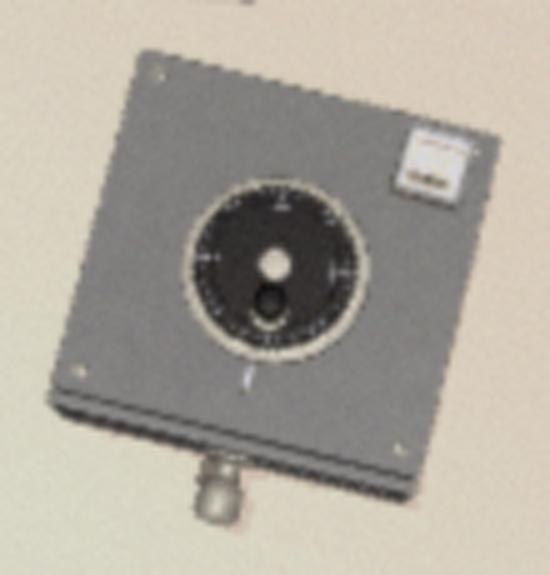

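```bash
python3 - <<'E'
from h import *
import pickle
s,t=pickle.load(open("f0.pkl","rb"))
c=lambda x,y,o:(x/5+o[0]-.4,y/5+o[1]-.4)
S=lambda x,y:c(x,y,(200,175));T=lambda x,y:c(x,y,(205,150))
P={}
for n,a,b in [("hub",(357,200),(275,263)),("spintop",(408,148),(269,297)),("spinmid",(406,183),(268,300)),("pull",(583,420),(217,500)),("ptr",(452,288),(250,368)),("screwFL",(355,430),(80,371)),("screwFR",(617,213),(402,449)),("screwBL",(70,242),(158,76))]:
    P[n],r=tri((s,t),(S(*a),T(*b)));print(n,P[n].round(1),np.round(r,1))
v=P["screwFR"]-P["screwFL"];print("front dir yaw",np.degrees(np.arctan2(v[1],v[0]))+90)
v=P["screwBL"]-P["screwFL"];print("x dir yaw",np.degrees(np.arctan2(v[1],v[0])))
v=P["ptr"]-P["hub"];print("ptr",np.degrees(np.arctan2(v[1],v[0])),np.hypot(v[0],v[1]))
v=P["spintop"]-P["hub"];print("spin",np.degrees(np.arctan2(v[1],v[0])),np.hypot(v[0],v[1]))
print("dial plane", plane(t,T(275,269),104),plane(t,T(275,263),116), plane(s,S(357,200),116))
E
```

```text
hub [593.4 246.2 118. ] [0. 0.]
spintop [571.2 248.1 154.1] [0.8 0.8]
spinmid [572.  248.6 137.2] [1.1 1.1]
pull [483.9 271.5  74.3] [0.4 0.4]
ptr [545.8 257.1 101.7] [0.4 0.4]
screwFL [542.8 337.5 100.5] [0.5 0.5]
screwFR [509.5 184.5  98.9] [0.5 0.5]
screwBL [686.6 305.2 102.6] [0.9 0.9]
front dir yaw -12.284056016948298
x dir yaw -12.63604931255316
ptr 167.1375153391573 48.75228268757331
spin 175.19310530008943 22.23186863809822
dial plane [592.79135612 246.26314366 104.        ] [593.7371034  246.26823031 116.        ] [594.49250975 244.20352231 116.        ]
```

```bash
python3 - <<'E'
from h import *
import pickle
s,t=pickle.load(open("f0.pkl","rb"))
crop(s["image"],300,0,260,270,2.2,"pics/sm.png");crop(t["image"],310,150,250,270,2.2,"pics/tm.png")
E
```

```text
(no output)
```

View pics/sm.png

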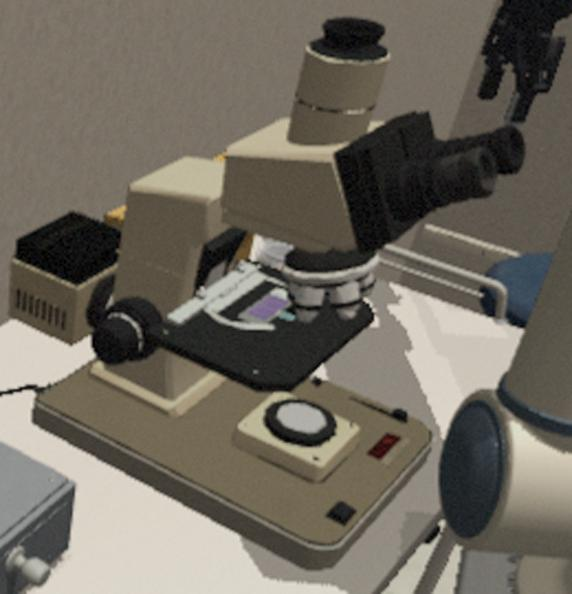

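View pics/tm.png

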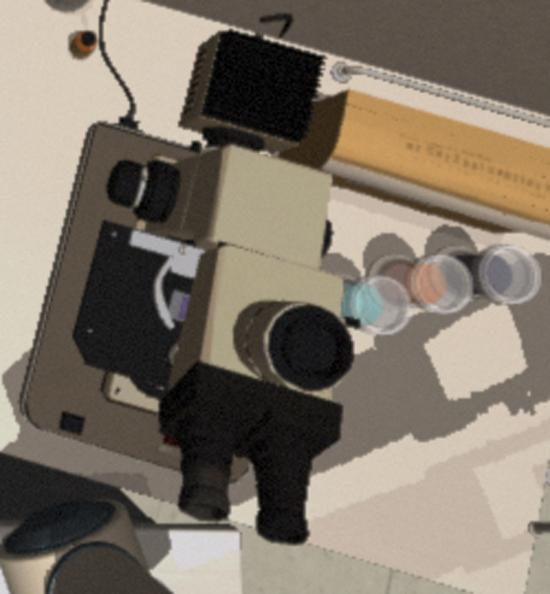

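```bash
python3 - <<'E'
from h import *
import pickle
s,t=pickle.load(open("f0.pkl","rb"))
S=lambda x,y:(x/2.2+300,y/2.2);T=lambda x,y:(x/2.2+310,y/2.2+150)
for n,a,b in [("photo",(352,38),(312,343)),("eyeL",(475,170),(205,500)),("eyeR",(510,148),(282,525)),("headcorner",(430,115),(340,405)),("headL",(340,155),(170,400)),("armTopL",(135,185),(180,240)),("baseFL",(310,555),(30,420)),("wristTCP?",(0,0),(0,0))]:
    X,r=tri((s,t),(S(*a),T(*b)));print(n,X.round(),np.round(r,1))
E
```

```text
photo [383. -61. 431.] [2.4 2.4]
eyeL [263.  -2. 368.] [0.2 0.2]
eyeR [244. -60. 368.] [1.6 1.6]
headcorner [ 321. -112.  364.] [13.1 13.1]
headL [347.  27. 374.] [10.4 10.4]
armTopL [490.   6. 310.] [31. 31.]
baseFL [275.  83.  21.] [7.7 7.7]
wristTCP? [601. 165. 486.] [15. 15.]
```

```bash
python3 - <<'E'
from h import *
from scipy.spatial.transform import Rotation as Ro
w=manip.grab_frame("wrist");K,R,t=cam(w);st=manip.get_state()
q=st["tool_rot"];Rt=Ro.from_quat(q,scalar_first=True).as_matrix()
print(Rt.round(3));print("cam in tool",(Rt.T@(-R.T@t-st["tool_pos"])).round(1), (Rt.T@R.T).round(2))
E
python3 -m crank '[[1,0,0,-0.06,0,0,0],[1,0,0,-0.06,0,0,0],[1,0,0,-0.06,0,0,0],[1,0,0,-0.06,0,0,0],[1,0,0,-0.06,0,0,0]]'
```

```text
[[ 0.91   0.414 -0.   ]
 [ 0.414 -0.91   0.001]
 [ 0.    -0.001 -1.   ]]
cam in tool [  79.2    0.7 -179.1] [[-0.   -0.95 -0.31]
 [ 1.   -0.    0.  ]
 [-0.   -0.31  0.95]]
time_s: 0.92
tool_pos: [247.5, -544.4, 482.7]
tool_rot: [0.003, 0.977, 0.212, 0.001]
ft_force: [0.6, -1.9, 1.7]
opening: 0.997
```

```bash
python3 -m crank '[[1,0.02,-0.02,-0.015,0,0,0],[1,0.041,-0.039,-0.015,0,0,0],[1,0.041,-0.039,0,0,0,0],[1,0.041,-0.039,0,0,0,0],[1,0.041,-0.039,0,0,0,0]]'; python3 -m crank '[[1,0.041,-0.039,0,0,0,0],[1,0.041,-0.039,0,0,0,0],[1,0.041,-0.039,0,0,0,0],[1,0.041,-0.039,0,0,0,0],[1,0.041,-0.039,0,0,0,0]]'
```

```text
time_s: 1.55
tool_pos: [342.2, -305.4, 508.1]
tool_rot: [0.001, 0.977, 0.212, 0.0]
ft_force: [1.2, -0.6, 0.5]
opening: 1.004
time_s: 2.17
tool_pos: [447.2, -43.7, 507.6]
tool_rot: [0.001, 0.977, 0.212, -0.0]
ft_force: [0.8, -1.2, -0.9]
opening: 0.997
```

```bash
python3 -m crank '[[1,0.041,-0.039,0,0,0,0],[1,0.041,-0.039,0,0,0,0],[1,0.041,-0.039,0,0,0,0],[1,0.041,-0.039,0,0,0,0],[1,0.04,-0.037,0.03,0,0,-8]]'; python3 -m crank '[[1,0,0,0.04,0,0,-10],[1,0,0,0.04,0,0,-10],[1,0,0,0.04,0,0,-10],[1,0,0,0.03,0,0,-10],[1,0,0,0.03,0,0,-10]]';  python3 -m crank '[[1,0,0,0,0,0,-10],[1,0,0,0,0,0,-10],[1,0,0,0,0,0,-10],[1,0,0,0,0,0,-10],[1,0,0,0,0,0,-10]]'
```

```text
time_s: 2.8
tool_pos: [553.2, 216.1, 479.2]
tool_rot: [0.001, 0.96, 0.281, 0.002]
ft_force: [0.1, 0.2, -1.3]
opening: 1.001
time_s: 3.42
tool_pos: [551.8, 213.4, 295.6]
tool_rot: [0.001, 0.75, 0.662, -0.001]
ft_force: [-0.2, -0.8, 0.2]
opening: 1.001
time_s: 4.05
tool_pos: [552.0, 213.4, 296.8]
tool_rot: [0.0, 0.4, 0.916, -0.001]
ft_force: [-0.1, 0.5, 0.1]
opening: 0.997
```

```bash
python3 -m crank '[[1,0,0,0,0,0,-10],[1,0,0,0,0,0,-10],[1,0,0,0,0,0,-10],[1,0,0,0,0,0,-5],[1,0,0,0,0,0,0]]'; python3 - <<'E'
from h import *
import pickle
fs=[manip.grab_frame(n) for n in("wrist","top","side")];pickle.dump((fs,manip.get_state()),open("f1.pkl","wb"))
cv2.imwrite("pics/w1.png",fs[0]["image"]);print(manip.get_state()["qpos"],manip.get_state()["tool_pos"])
for p in([593.5,245.5,116],[571,248,155],[483.9,271.5,70]):print(proj(fs[0],p))
E
```

```text
time_s: 4.68
tool_pos: [552.4, 213.4, 297.1]
tool_rot: [-0.0, 0.109, 0.994, -0.001]
ft_force: [-0.7, -0.1, -0.2]
opening: 1.001
[ 0.31204284  0.12115446  1.01412486 -0.00266691  2.00665994 -1.03971721] [553.3919394  213.28127114 297.73483363]
[315.42206624 206.70885841]
[317.62594412 197.4388549 ]
[316.02419283 107.38378903]
```

View pics/w1.png

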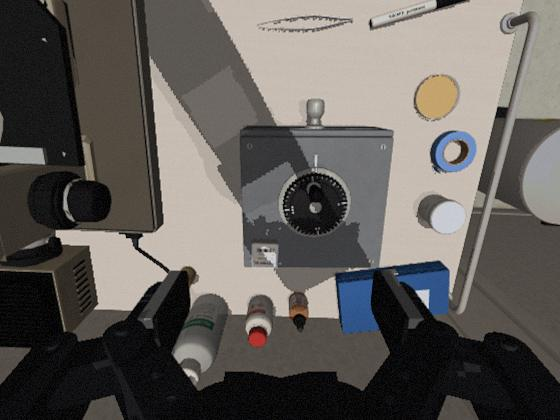

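The wrist view shows the box square to the gripper, with the dial hub near (316,208), the spinner just above it, the pointer at (316,160) and the pull at (316,108). I'll zoom in on these.

```bash
python3 - <<'E'
from h import *
import pickle
fs,st=pickle.load(open("f1.pkl","rb"))
im=cv2.convertScaleAbs(fs[0]["image"],alpha=1.6,beta=10)
crop(im,235,90,165,185,3.2*1,"pics/w1c.png")
E
```

```text
(no output)
```

View pics/w1c.png

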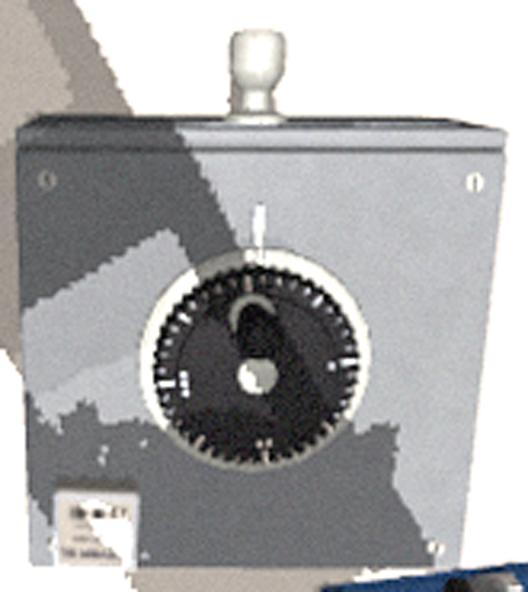

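```bash
python3 - <<'E'
from h import *
import pickle
s,t=pickle.load(open("f0.pkl","rb"))
fs,st=pickle.load(open("f1.pkl","rb"));w=fs[0]
c=lambda x,y,o,k:(x/k+o[0]-.5+.5/k,y/k+o[1]-.5+.5/k)
S=lambda x,y:c(x,y,(200,175),5);T=lambda x,y:c(x,y,(205,150),5);W=lambda x,y:c(x,y,(235,90),3.2)
P={}
for n,a,b,d in [("hub",(357,200),(275,263),(258,376)),("pull",(583,420),(217,500),(258,58)),("ptr",(452,288),(250,368),(260,245)),("FL",(355,430),(80,371),(475,181)),("FR",(617,213),(402,449),(47,180)),("BL",(70,242),(158,76),(434,549))]:
    for nm,F,U in(("stw",(s,t,w),(S(*a),T(*b),W(*d))),("tw",(t,w),(T(*b),W(*d))),("sw",(s,w),(S(*a),W(*d)))):
        P[n,nm],r=tri(F,U);print(n,nm,P[n,nm].round(1),np.round(r,1))
for k in("stw","tw","sw"):
    v=P["FL",k]-P["FR",k];print(k,90-np.degrees(np.arctan2(v[1],v[0])));v=P["BL",k]-P["FL",k];print(np.degrees(np.arctan2(v[1],v[0])))
D={n:plane(w,W(*p),116) for n,p in dict(hub=(258,376),m0=(247,285),m20=(265,455),m10=(350,365),m30=(167,383)).items()}
print({k:v.round(1) for k,v in D.items()});v=D["m0"]-D["m20"];print(np.degrees(np.arctan2(v[1],v[0])));v=D["m10"]-D["m30"];print(np.degrees(np.arctan2(v[1],v[0])))
E
```

```text
hub stw [593.6 245.7 117.5] [0.1 0.5 0.5]
hub tw [593.8 245.7 116.3] [0.5 0.5]
hub sw [593.8 245.2 117. ] [0.1 0.1]
pull stw [484.1 270.9  73.5] [0.3 0.9 0.7]
pull tw [484.9 272.   56.5] [0.4 0.4]
pull sw [484.  270.2  72.9] [0.1 0.1]
ptr stw [546.9 256.5 101.1] [0.4 1.5 1.8]
ptr tw [543.8 255.6 122.6] [1.2 1.2]
ptr sw [548.  255.8 100.2] [1. 1.]
FL stw [542.9 337.3 100.3] [0.5 0.5 0.1]
FL tw [542.6 337.2 100.5] [0.2 0.2]
FL sw [543.1 337.3 100.2] [0.3 0.3]
FR stw [509.2 184.3  98.9] [0.9 0.2 0.7]
FR tw [508.6 184.4 101. ] [0.3 0.3]
FR sw [509.3 184.3  98.8] [0.8 0.8]
BL stw [687.5 304.1 101.3] [1.  1.6 1.4]
BL tw [685.9 303.5 103.9] [1.3 1.3]
BL sw [689.1 303.1  99.9] [0.3 0.3]
stw 12.40792372567131
-12.957840177968604
tw 12.530669922142522
-13.223359451871065
sw 12.470591162120954
-13.17957057765931
{'hub': array([594. , 245.2, 116. ]), 'm0': array([559.1, 247.7, 116. ]), 'm20': array([625.8, 242. , 116. ]), 'm10': array([597.2, 279.4, 116. ]), 'm30': array([589.3, 211.5, 116. ])}
175.13126712289116
83.39862227919927
```

```bash
python3 -m crank '[[0.6,-0.005,0.0185,0.04,0,0,0],[0.5,-0.005,0.0185,0.04,0,0,0],[0.5,0,0,0.04,0,0,0],[0.5,0,0,0,0,0,0]]' 25;  python3 - <<'E'
from h import *
fs=[manip.grab_frame(n) for n in("wrist","top","side")];
cv2.imwrite("pics/w2.png",fs[0]["image"]);print(manip.get_state()["tool_pos"],manip.get_state()["tool_rot"])
crop(fs[2]["image"],200,125,150,115,5,"pics/s2.png")
E
```

```text
time_s: 5.32
tool_pos: [570.1, 246.3, 173.1]
tool_rot: [-0.003, 0.11, 0.994, -0.003]
ft_force: [0.2, 0.2, -0.1]
opening: 0.498
[572.92642817 246.96316095 180.81877951] [ 2.17748334e-03  1.09590336e-01  9.93974410e-01 -2.99147116e-04]
```

View pics/w2.png

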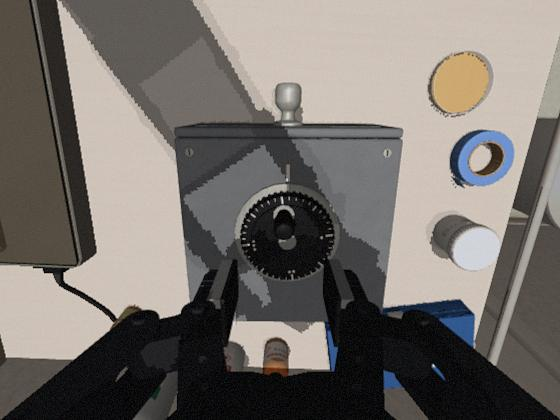

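View pics/s2.png

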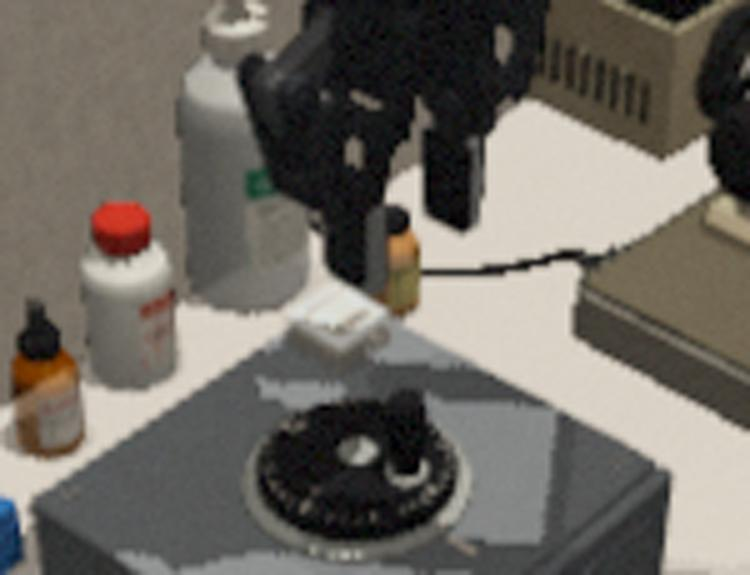

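```bash
python3 -m crank '[[0.5,0,0,0,0,0,0]]'; python3 - <<'E'
from h import *
w=manip.grab_frame("wrist");print(manip.get_state()["tool_pos"])
p=manip.get_state()["tool_pos"]
print(proj(w,p),proj(w,p+[0,0,-20]),proj(w,[570.5,247.6,155]))
im=w["image"][150:300,200:370];g=cv2.cvtColor(im,6)
crop(cv2.convertScaleAbs(w["image"],alpha=2,beta=20),200,150,170,150,4,"pics/w3.png")
E
```

```text
time_s: 5.6
tool_pos: [573.3, 247.1, 181.3]
tool_rot: [0.003, 0.109, 0.994, -0.0]
ft_force: [-0.6, -0.0, -0.3]
opening: 0.499
[573.14396544 247.02658197 180.82870221]
[282.03375332 242.96092018] [281.8738651  230.77223753] [281.81486679 223.98242788]
```

View pics/w3.png

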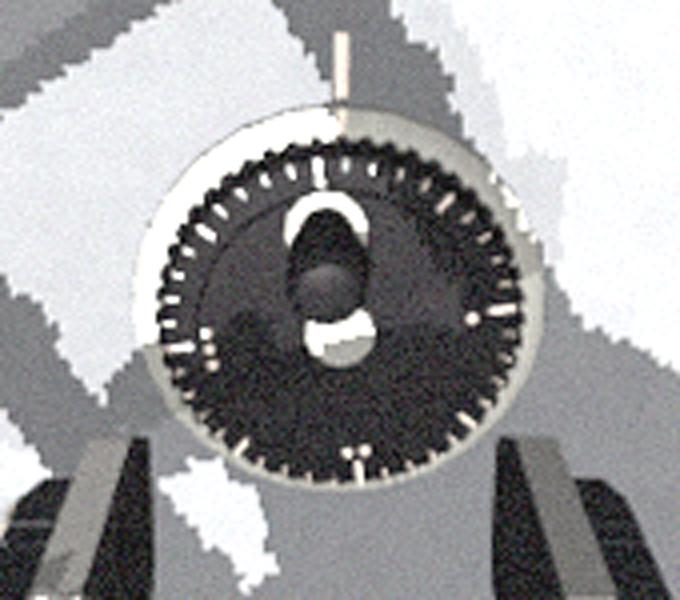

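```bash
python3 -m crank '[[0.45,0.003,0,0.02,0,0,0],[0.45,0,0,0.02,0,0,0],[0.45,0,0,0.015,0,0,0],[0.4,0,0,0,0,0,0],[0.3,0,0,0,0,0,0]]' 25;python3 -m crank '[[0.3,0,0,0,0,0,0]]' 25;  python3 - <<'E'
from h import *
w=manip.grab_frame("wrist");print(manip.get_state()["tool_pos"],manip.get_state()["ft_force"])
crop(cv2.convertScaleAbs(w["image"],alpha=2,beta=20),190,150,190,170,4,"pics/w4.png")
s=manip.grab_frame("side")
crop(s["image"],200,125,150,115,5,"pics/s4.png")
E
```

```text
time_s: 6.28
tool_pos: [569.7, 247.4, 123.7]
tool_rot: [0.001, 0.109, 0.994, -0.001]
ft_force: [0.8, 0.1, -0.9]
opening: 0.298
time_s: 6.4
tool_pos: [569.9, 247.6, 124.2]
tool_rot: [0.001, 0.109, 0.994, -0.001]
ft_force: [1.2, -0.0, 0.3]
opening: 0.299
[569.89212777 247.55529933 124.16684336] [-0.12813731  0.17823079  0.47721478]
```

View pics/w4.png

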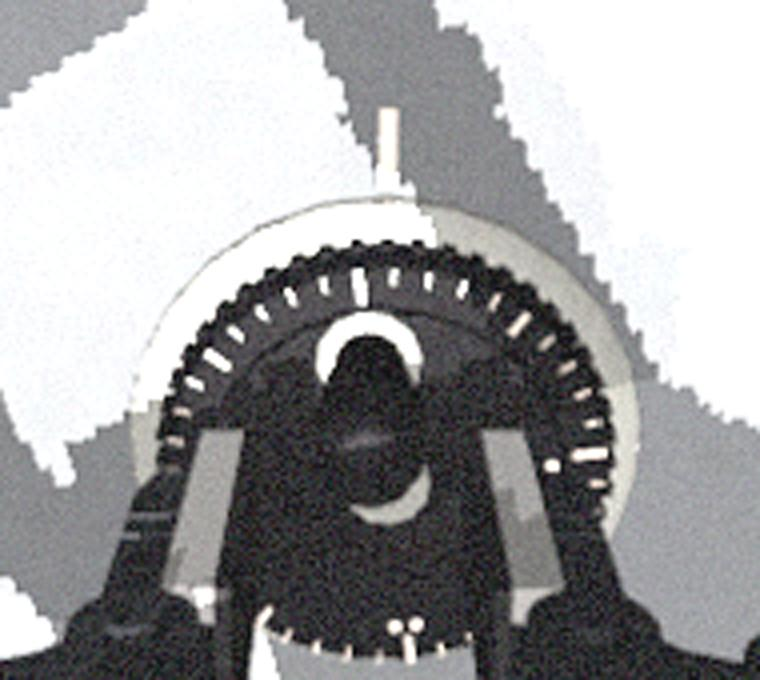

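View pics/s4.png

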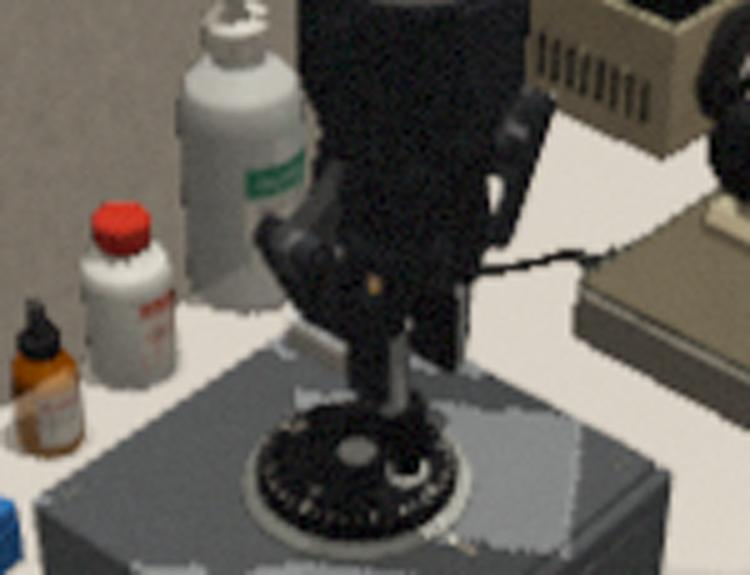

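```bash
python3 -m crank '[[0.2,0,0,0,0,0,0],[0.1,0,0,0,0,0,0],[0,0,0,0,0,0,0],[0,0,0,0,0,0,0],[0,0,0,0,0,0,0]]' 25;  python3 - <<'E'
from h import *
w=manip.grab_frame("wrist");print(manip.get_state()["tool_pos"],manip.get_state()["ft_force"])
crop(cv2.convertScaleAbs(w["image"],alpha=2,beta=20),190,150,190,170,4,"pics/w5.png")
E
```

```text
time_s: 7.12
tool_pos: [569.4, 247.4, 123.1]
tool_rot: [0.001, 0.109, 0.994, -0.001]
ft_force: [-0.6, -0.4, -0.4]
opening: -0.0
[569.44665987 247.3882074  123.115408  ] [-0.98064773 -0.91784273  0.61639561]
```

View pics/w5.png

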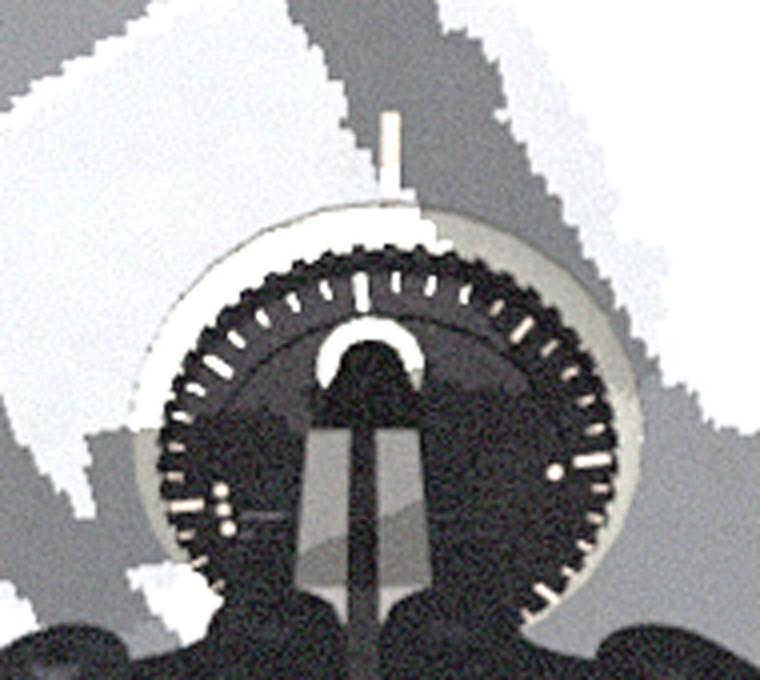

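```bash
python3 - <<'E'
from h import *
w=manip.grab_frame("wrist");s=manip.grab_frame("side");t=manip.grab_frame("top");st=manip.get_state();print(st["tool_pos"])
p=st["tool_pos"]
from scipy.spatial.transform import Rotation as Ro
Rt=Ro.from_quat(st["tool_rot"],scalar_first=True).as_matrix()
K,R,tt=cam(w);print("cam in tool",(Rt.T@(-R.T@tt-p)).round(1))
for x in(-11,0,11):
  for z in(-40,-30,-19,0): print(x,z,proj(w,p+Rt@[x,0,z]).round(),proj(s,p+Rt@[x,0,z]).round())
crop(s["image"],200,125,150,115,5,"pics/s5.png");crop(t["image"],205,150,110,115,5,"pics/t5.png")
print(proj(s,p),proj(t,p))
E
```

```text
[569.44532837 247.38617192 123.12053795]
cam in tool [  80.1   -1.1 -179.3]
-11 -40 [283. 296.] [277. 198.]
-11 -30 [282. 285.] [277. 202.]
-11 -19 [282. 275.] [277. 207.]
-11 0 [282. 260.] [277. 214.]
0 -40 [283. 276.] [282. 200.]
0 -30 [282. 267.] [282. 205.]
0 -19 [282. 257.] [282. 209.]
0 0 [282. 243.] [282. 217.]
11 -40 [283. 256.] [286. 203.]
11 -30 [282. 248.] [286. 207.]
11 -19 [282. 239.] [286. 212.]
11 0 [282. 227.] [286. 219.]
[281.68402581 216.83259183] [258.86698161 212.01832971]
```

View pics/s5.png

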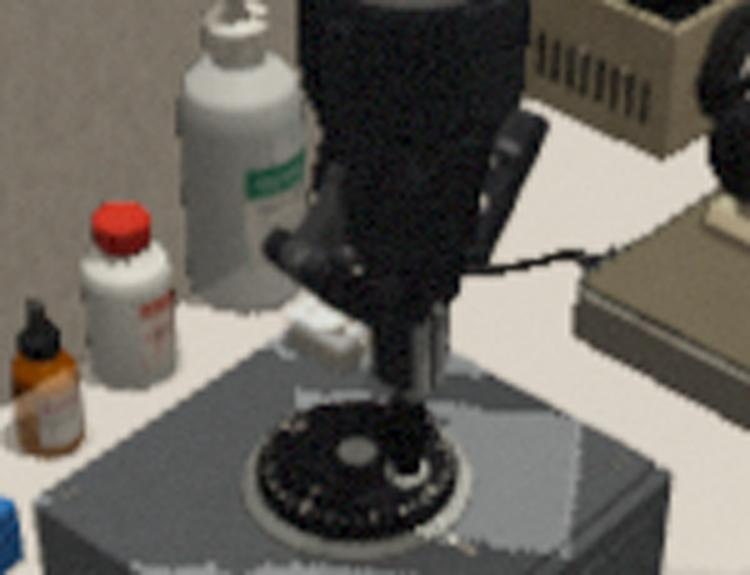

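View pics/t5.png

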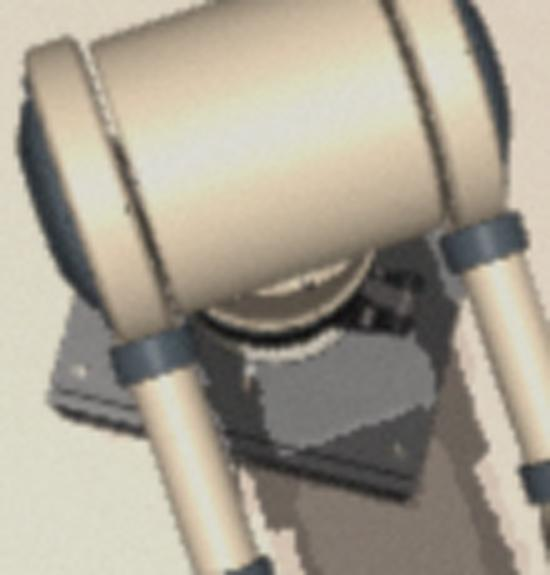

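```bash
python3 - <<'E'
from h import *
w=manip.grab_frame("wrist");s=manip.grab_frame("side");p=manip.get_state()["tool_pos"]
for a in((430,392),(425,396),(432,388)):
  X,r=tri((w,s),((190+363/4,150+430/4),(200+a[0]/5,125+a[1]/5)));print(X.round(1),np.round(r,1))
# knob top from same views
print(proj(w,[570.5,247.6,155]),proj(s,[570.5,247.6,155]))
E
```

```text
[560.2 248.6 160.5] [0.1 0.1]
[562.1 248.2 157.4] [0.2 0.2]
[559.2 248.8 162.9] [0. 0.]
[283.16776185 270.26632141] [281.23934652 203.70243689]
```

The claimed TCP is z=123, but triangulation puts the actual fingertips at about z=160. They closed just above the knob without touching it. I'll open, go down in stages and check the height as I go.

```bash
python3 -m crank '[[0.4,0,0,0,0,0,0],[0.4,0,0,0,0,0,0],[0.4,0,0,0.008,0,0,0],[0.4,0,0,0.008,0,0,0],[0.4,0,0,0.008,0,0,0]]' 25;  python3 - <<'E'
from h import *
w=manip.grab_frame("wrist");print(manip.get_state()["tool_pos"],manip.get_state()["ft_force"])
crop(cv2.convertScaleAbs(w["image"],alpha=2,beta=20),190,150,190,170,4,"pics/w6.png")
s=manip.grab_frame("side")
crop(cv2.convertScaleAbs(s["image"],alpha=1.6,beta=20),235,165,80,70,8,"pics/s6.png")
E
```

```text
time_s: 8.05
tool_pos: [569.2, 247.2, 98.0]
tool_rot: [0.0, 0.109, 0.994, -0.001]
ft_force: [0.1, -0.4, 0.1]
opening: 0.402
[568.71409047 247.04109479  96.62305799] [ 0.15763014  0.25560745 -0.94565199]
```

View pics/w6.png

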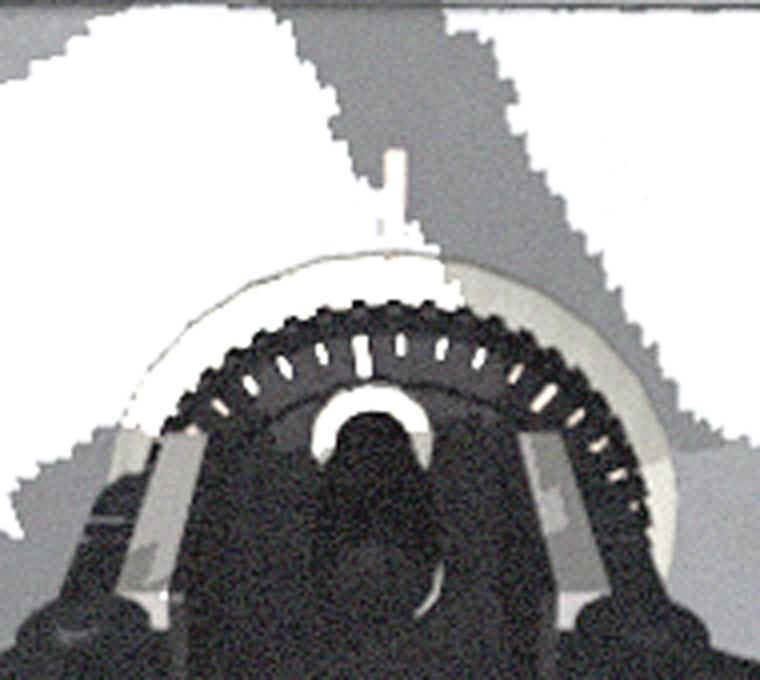

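View pics/s6.png

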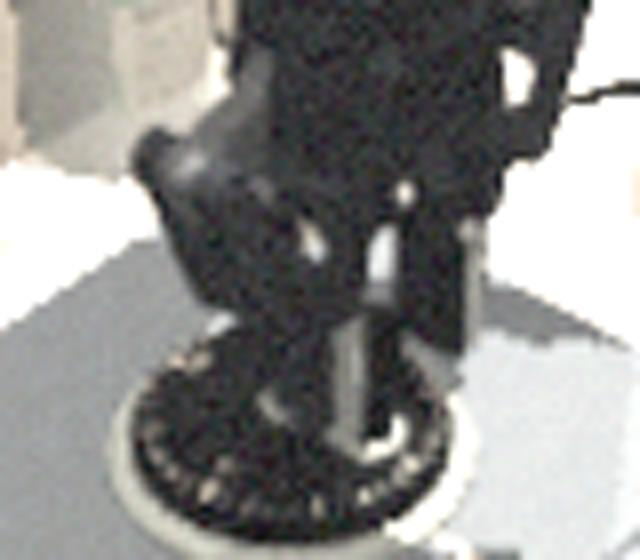

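```bash
python3 - <<'E'
from h import *
w=manip.grab_frame("wrist");s=manip.grab_frame("side");p=manip.get_state()["tool_pos"];print(p)
for b in((520,432),(540,432)):
 for a in((350,450),(330,448)):
  X,r=tri((w,s),((190+b[0]/4,150+b[1]/4),(235+a[0]/8,165+a[1]/8)));print(X.round(1),np.round(r,1))
E
```

```text
[569.30184577 247.25270119  98.7201876 ]
[565.7 267.3 129.7] [0.8 0.8]
[569.2 267.4 127.3] [1.2 1.2]
[564.7 269.7 132.3] [1.1 1.1]
[568.1 269.9 129.9] [0.9 0.9]
```

```bash
python3 -m crank '[[0.3,0,0,0.005,0,0,0],[0.2,0,0,0,0,0,0],[0.1,0,0,0,0,0,0],[0,0,0,0,0,0,0],[0,0,0,0,0,0,0]]' 26;  python3 - <<'E'
from h import *
w=manip.grab_frame("wrist");print(manip.get_state()["tool_pos"],manip.get_state()["ft_force"])
crop(cv2.convertScaleAbs(w["image"],alpha=2,beta=20),190,150,190,170,4,"pics/w7.png")
s=manip.grab_frame("side")
crop(cv2.convertScaleAbs(s["image"],alpha=1.6,beta=20),235,165,80,70,8,"pics/s7.png")
E
```

```text
time_s: 8.88
tool_pos: [569.4, 247.5, 93.9]
tool_rot: [0.001, 0.109, 0.994, -0.001]
ft_force: [0.2, 1.9, -2.7]
opening: 0.16
[569.38955146 247.47761438  93.91959815] [ 1.48051797  2.09564597 -2.77755576]
```

View pics/w7.png

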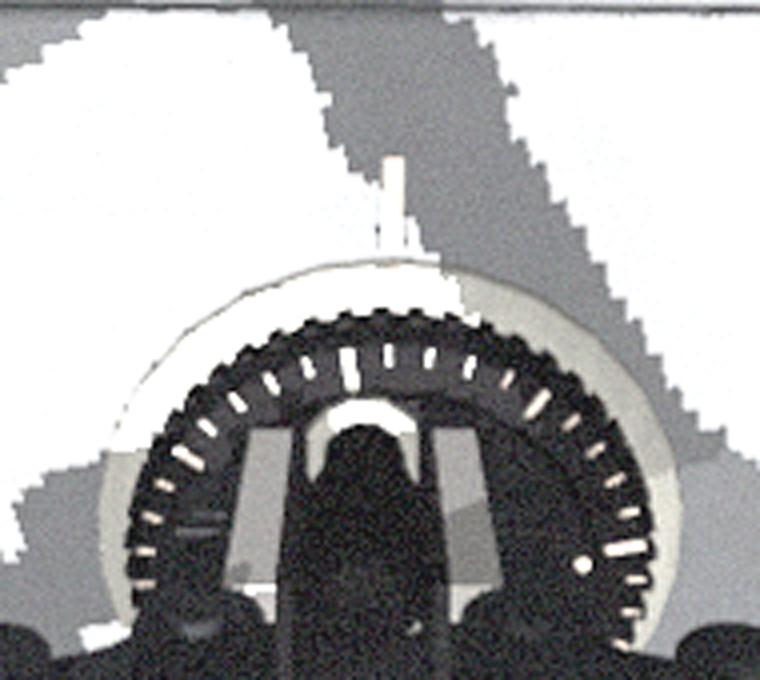

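View pics/s7.png

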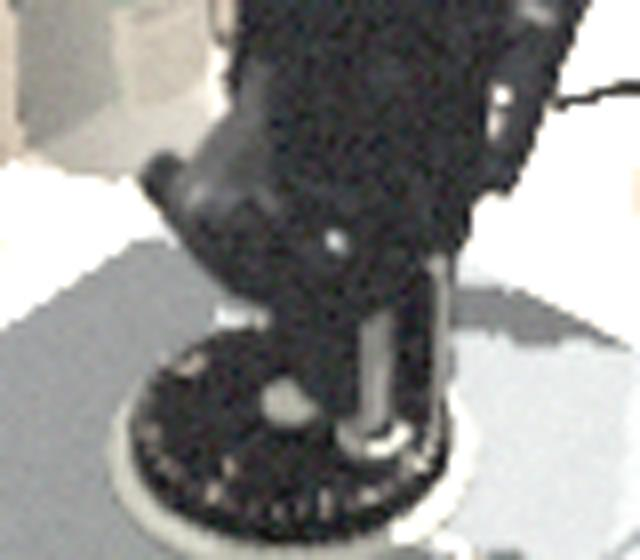

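```bash
cat >> h.py <<'E'
C=np.array([593.4,245.4])
def ang(w,px,z=116):
    X=plane(w,px,z)[:2]-C; return (np.degrees(np.arctan2(X[1],X[0]))-167.45)%360, np.hypot(*X)
E
python3 - <<'E'
from h import *
w=manip.grab_frame("wrist");
f=lambda x,y:(190+(x+.5)/4-.5,150+(y+.5)/4-.5)
print("0",ang(w,f(349,369)),"5",ang(w,f(538,403)),"10",ang(w,f(627,548)),"35",ang(w,f(188,458)),"ptr",ang(w,f(393,205),100))
E
```

```text
0 (np.float64(10.014380860127261), np.float64(35.231359260186984)) 5 (np.float64(326.51099046046704), np.float64(35.58150050517169)) 10 (np.float64(282.02167276376315), np.float64(33.991234129919654)) 35 (np.float64(53.27330381693355), np.float64(35.53479360125197)) ptr (np.float64(359.987852991487), np.float64(53.07696192985442))
```

```bash
cat > rows.py <<'E'
import sys,numpy as np
a0,a1,n=map(float,sys.argv[1:4]);n=int(n)
a=np.radians(np.linspace(a0,a1,n+1));p=np.c_[np.cos(a),-np.sin(a)]*.023
for k,d in zip(np.degrees(a[1:]),np.diff(p,axis=0)): print("%.1f [0,%.4f,%.4f,0,0,0,0],"%(k,*d))
E
python3 rows.py 10.5 585 38; python3 - <<'E'
from h import *
s=manip.get_state();print(s["ft_force"],s["tool_pos"])
E
```

```text
25.6 [0,-0.0019,-0.0058,0,0,0,0],
40.7 [0,-0.0033,-0.0051,0,0,0,0],
55.9 [0,-0.0045,-0.0040,0,0,0,0],
71.0 [0,-0.0054,-0.0027,0,0,0,0],
86.1 [0,-0.0059,-0.0012,0,0,0,0],
101.2 [0,-0.0060,0.0004,0,0,0,0],
116.3 [0,-0.0057,0.0019,0,0,0,0],
131.4 [0,-0.0050,0.0034,0,0,0,0],
146.6 [0,-0.0040,0.0046,0,0,0,0],
161.7 [0,-0.0026,0.0054,0,0,0,0],
176.8 [0,-0.0011,0.0059,0,0,0,0],
191.9 [0,0.0005,0.0060,0,0,0,0],
207.0 [0,0.0020,0.0057,0,0,0,0],
222.2 [0,0.0034,0.0050,0,0,0,0],
237.3 [0,0.0046,0.0039,0,0,0,0],
252.4 [0,0.0055,0.0026,0,0,0,0],
267.5 [0,0.0060,0.0011,0,0,0,0],
282.6 [0,0.0060,-0.0005,0,0,0,0],
297.8 [0,0.0057,-0.0021,0,0,0,0],
312.9 [0,0.0049,-0.0035,0,0,0,0],
328.0 [0,0.0039,-0.0047,0,0,0,0],
343.1 [0,0.0025,-0.0055,0,0,0,0],
358.2 [0,0.0010,-0.0060,0,0,0,0],
373.3 [0,-0.0006,-0.0060,0,0,0,0],
388.5 [0,-0.0022,-0.0057,0,0,0,0],
403.6 [0,-0.0036,-0.0049,0,0,0,0],
418.7 [0,-0.0047,-0.0038,0,0,0,0],
433.8 [0,-0.0055,-0.0024,0,0,0,0],
448.9 [0,-0.0060,-0.0009,0,0,0,0],
464.1 [0,-0.0060,0.0007,0,0,0,0],
479.2 [0,-0.0056,0.0022,0,0,0,0],
494.3 [0,-0.0048,0.0036,0,0,0,0],
509.4 [0,-0.0037,0.0048,0,0,0,0],
524.5 [0,-0.0024,0.0056,0,0,0,0],
539.6 [0,-0.0008,0.0060,0,0,0,0],
554.8 [0,0.0008,0.0060,0,0,0,0],
569.9 [0,0.0023,0.0056,0,0,0,0],
585.0 [0,0.0037,0.0048,0,0,0,0],
[ 0.96333301  1.61606698 -2.53453832] [569.40276369 247.45987342  93.93703898]
```

```bash
python3 -m crank '[[0,-0.0029,-0.0058,0,0,0,0],[0,-0.0033,-0.0051,0,0,0,0],[0,-0.0045,-0.0040,0,0,0,0],[0,-0.0054,-0.0027,0,0,0,0],[0,-0.0059,-0.0012,0,0,0,0]]'; python3 - <<'E'
from h import *
w=manip.grab_frame("wrist");print(manip.get_state()["tool_pos"],manip.get_state()["ft_force"])
crop(cv2.convertScaleAbs(w["image"],alpha=2,beta=20),190,150,190,170,4,"pics/w8.png")
E
```

```text
time_s: 9.65
tool_pos: [587.3, 223.9, 93.9]
tool_rot: [0.001, 0.109, 0.994, -0.001]
ft_force: [-2.2, 4.1, -3.8]
opening: 0.16
[588.09357483 223.79816966  93.93614982] [-0.64925768  1.8050507  -3.96573445]
```

View pics/w8.png

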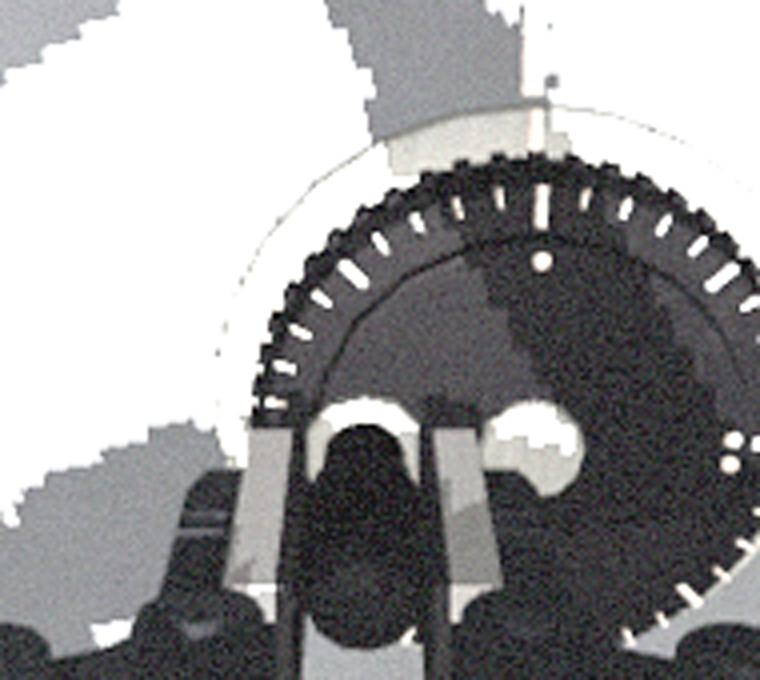

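```bash
python3 - <<'E'
from h import *
w=manip.grab_frame("wrist");
f=lambda x,y:(190+(x+.5)/4-.5,150+(y+.5)/4-.5)
print("5",ang(w,f(353,275)),"10",ang(w,f(542,207)),"15",ang(w,f(722,277)),"hub",plane(w,f(535,447),117),"ptr",ang(w,f(535,125),100))
E
```

```text
5 (np.float64(44.71998260643272), np.float64(34.93563202596501)) 10 (np.float64(0.14198012912345348), np.float64(34.171138156615164)) 15 (np.float64(315.57124885594806), np.float64(34.367541150168115)) hub [593.34637525 245.73870538 117.        ] ptr (np.float64(358.9655607364716), np.float64(41.35012456805436))
```

```bash
python3 -m crank '[[0,-0.0060,0.0004,0,0,0,0],[0,-0.0057,0.0019,0,0,0,0],[0,-0.0050,0.0034,0,0,0,0],[0,-0.0040,0.0046,0,0,0,0],[0,-0.0026,0.0054,0,0,0,0]]'; python3 -m crank '[[0,-0.0011,0.0059,0,0,0,0],[0,0.0005,0.0060,0,0,0,0],[0,0.0020,0.0057,0,0,0,0],[0,0.0034,0.0050,0,0,0,0],[0,0.0046,0.0039,0,0,0,0]]'
```

```text
time_s: 10.38
tool_pos: [612.4, 234.6, 93.9]
tool_rot: [-0.001, 0.109, 0.994, -0.001]
ft_force: [-8.1, 1.7, -1.6]
opening: 0.165
time_s: 11.0
tool_pos: [610.4, 260.9, 94.0]
tool_rot: [0.001, 0.11, 0.994, -0.002]
ft_force: [-0.8, -5.6, -3.6]
opening: 0.164
```

```bash
python3 -m crank '[[0,0.0055,0.0026,0,0,0,0],[0,0.0060,0.0011,0,0,0,0],[0,0.0060,-0.0005,0,0,0,0],[0,0.0057,-0.0021,0,0,0,0],[0,0.0049,-0.0035,0,0,0,0]]'; python3 -m crank '[[0,0.0039,-0.0047,0,0,0,0],[0,0.0025,-0.0055,0,0,0,0],[0,0.0010,-0.0060,0,0,0,0],[0,-0.0006,-0.0060,0,0,0,0],[0,-0.0022,-0.0057,0,0,0,0]]';  python3 - <<'E'
from h import *
w=manip.grab_frame("wrist");print(manip.get_state()["tool_pos"],manip.get_state()["ft_force"])
crop(cv2.convertScaleAbs(w["image"],alpha=2,beta=20),190,150,190,170,4,"pics/w9.png")
E
```

```text
time_s: 11.62
tool_pos: [581.3, 266.6, 94.0]
tool_rot: [0.001, 0.109, 0.994, -0.001]
ft_force: [3.7, -0.5, -7.0]
opening: 0.16
time_s: 12.25
tool_pos: [570.4, 239.6, 94.0]
tool_rot: [-0.0, 0.109, 0.994, -0.001]
ft_force: [-1.7, 3.9, -7.0]
opening: 0.163
[570.87950063 238.50695517  94.00704023] [-1.74405867  1.06830151 -5.00383494]
```

View pics/w9.png

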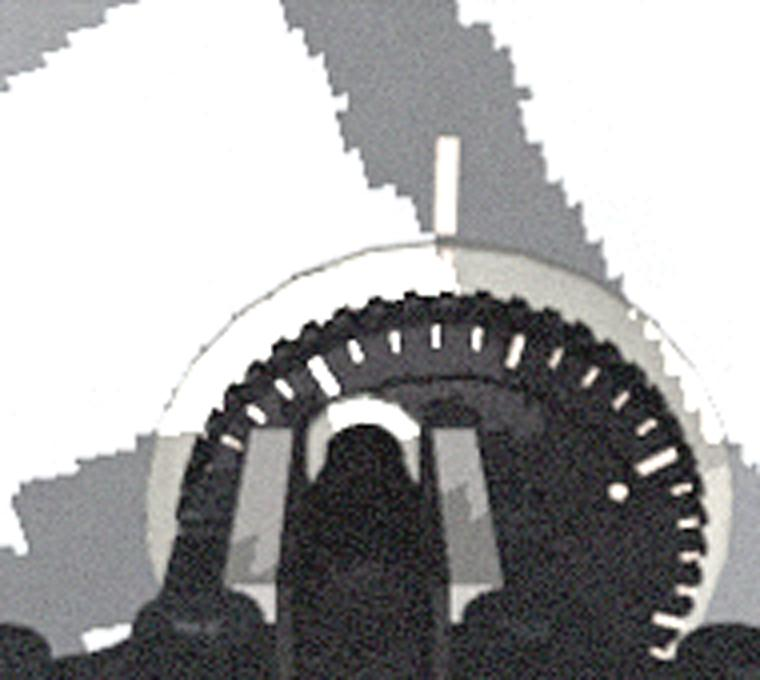

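```bash
python3 -m crank '[[0,-0.0036,-0.0049,0,0,0,0],[0,-0.0047,-0.0038,0,0,0,0],[0,-0.0055,-0.0024,0,0,0,0],[0,-0.0060,-0.0009,0,0,0,0],[0,-0.0060,0.0007,0,0,0,0]]'; python3 -m crank '[[0,-0.0056,0.0022,0,0,0,0],[0,-0.0048,0.0036,0,0,0,0],[0,-0.0037,0.0048,0,0,0,0],[0,-0.0024,0.0056,0,0,0,0],[0,-0.0008,0.0060,0,0,0,0]]'; python3 -m crank '[[0,0.0008,0.0060,0,0,0,0],[0,0.0023,0.0056,0,0,0,0],[0,0,0,0,0,0,0]]';  python3 - <<'E'
from h import *
w=manip.grab_frame("wrist");print(manip.get_state()["tool_pos"],manip.get_state()["ft_force"])
cv2.imwrite("pics/w10.png",cv2.convertScaleAbs(w["image"],alpha=2,beta=20))
p=manip.get_state()["tool_pos"];print(np.degrees(np.arctan2(p[1]-C[1],p[0]-C[0]))-167.45,np.hypot(*(p[:2]-C)))
E
```

```text
time_s: 12.92
tool_pos: [594.0, 223.3, 94.0]
tool_rot: [0.0, 0.109, 0.994, -0.001]
ft_force: [-4.2, 4.0, -5.4]
opening: 0.167
time_s: 13.55
tool_pos: [614.8, 240.5, 93.9]
tool_rot: [-0.001, 0.109, 0.994, -0.002]
ft_force: [-8.1, -1.4, -3.7]
opening: 0.163
time_s: 13.92
tool_pos: [614.8, 252.2, 94.0]
tool_rot: [-0.0, 0.109, 0.994, -0.002]
ft_force: [-5.2, -1.7, -4.1]
opening: 0.161
[614.77793655 252.18944437  93.95760242] [-6.66453963 -1.20553503 -4.03021867]
-149.83061033355818 22.43017445192151
```

View pics/w10.png

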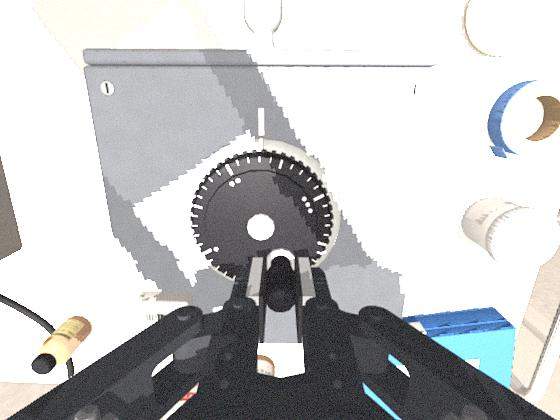

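```bash
python3 - <<'E'
from h import *
w=manip.grab_frame("wrist");
crop(cv2.convertScaleAbs(w["image"],alpha=2,beta=0),185,110,160,140,5,"pics/w11.png")
E
```

```text
(no output)
```

View pics/w11.png

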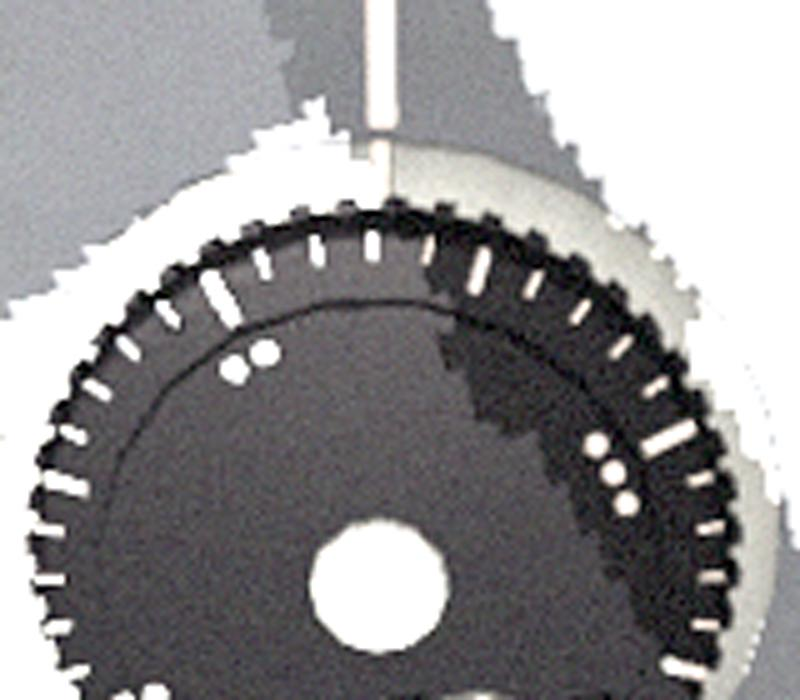

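```bash
python3 -m crank '[[0,0.0018,0.0029,0,0,0,0],[0,0.0022,0.0026,0,0,0,0],[0,0,0,0,0,0,0],[0,0,0,0,0,0,0]]';  python3 - <<'E'
from h import *
w=manip.grab_frame("wrist");print(manip.get_state()["ft_force"])
crop(cv2.convertScaleAbs(w["image"],alpha=2,beta=0),185,110,160,140,5,"pics/w12.png")
E
```

```text
time_s: 14.52
tool_pos: [612.6, 257.5, 94.0]
tool_rot: [0.001, 0.11, 0.994, -0.003]
ft_force: [-3.9, -2.5, -5.7]
opening: 0.157
[-3.41064387 -3.12321369 -4.88615348]
```

View pics/w12.png

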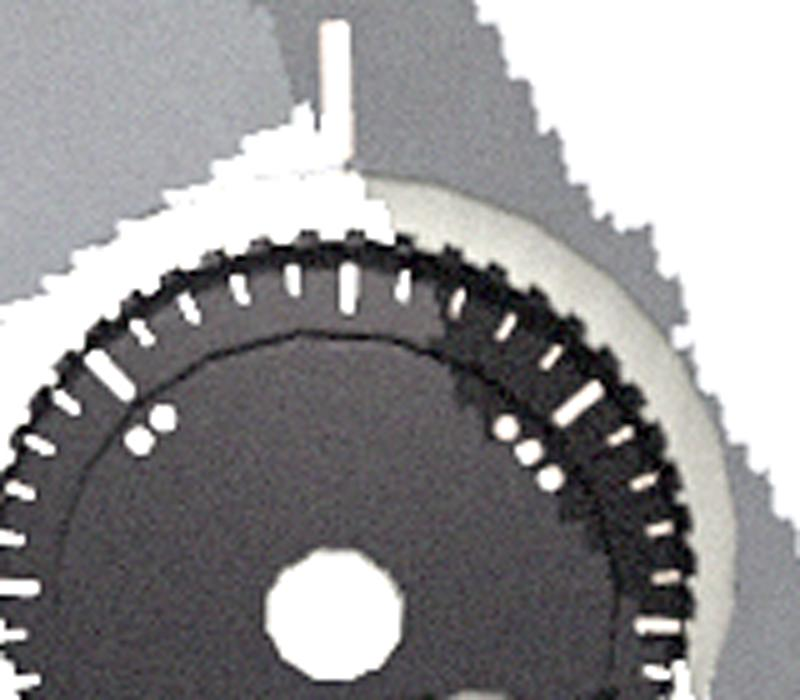

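The dial reads about 24.8, which is within tolerance of 25. Next I turn it right.

```bash
python3 rows.py 583 148 29
```

```text
568.0 [0,-0.0035,-0.0049,0,0,0,0],
553.0 [0,-0.0021,-0.0056,0,0,0,0],
538.0 [0,-0.0006,-0.0060,0,0,0,0],
523.0 [0,0.0010,-0.0059,0,0,0,0],
508.0 [0,0.0025,-0.0055,0,0,0,0],
493.0 [0,0.0038,-0.0046,0,0,0,0],
478.0 [0,0.0049,-0.0035,0,0,0,0],
463.0 [0,0.0056,-0.0021,0,0,0,0],
448.0 [0,0.0060,-0.0006,0,0,0,0],
433.0 [0,0.0059,0.0010,0,0,0,0],
418.0 [0,0.0055,0.0025,0,0,0,0],
403.0 [0,0.0046,0.0038,0,0,0,0],
388.0 [0,0.0035,0.0049,0,0,0,0],
373.0 [0,0.0021,0.0056,0,0,0,0],
358.0 [0,0.0006,0.0060,0,0,0,0],
343.0 [0,-0.0010,0.0059,0,0,0,0],
328.0 [0,-0.0025,0.0055,0,0,0,0],
313.0 [0,-0.0038,0.0046,0,0,0,0],
298.0 [0,-0.0049,0.0035,0,0,0,0],
283.0 [0,-0.0056,0.0021,0,0,0,0],
268.0 [0,-0.0060,0.0006,0,0,0,0],
253.0 [0,-0.0059,-0.0010,0,0,0,0],
238.0 [0,-0.0055,-0.0025,0,0,0,0],
223.0 [0,-0.0046,-0.0038,0,0,0,0],
208.0 [0,-0.0035,-0.0049,0,0,0,0],
193.0 [0,-0.0021,-0.0056,0,0,0,0],
178.0 [0,-0.0006,-0.0060,0,0,0,0],
163.0 [0,0.0010,-0.0059,0,0,0,0],
148.0 [0,0.0025,-0.0055,0,0,0,0],
```

```bash
python3 -m crank '[[0,-0.0035,-0.0049,0,0,0,0],[0,-0.0021,-0.0056,0,0,0,0],[0,-0.0006,-0.0060,0,0,0,0],[0,0.0010,-0.0059,0,0,0,0],[0,0.0025,-0.0055,0,0,0,0]]'; python3 -m crank '[[0,0.0038,-0.0046,0,0,0,0],[0,0.0049,-0.0035,0,0,0,0],[0,0.0056,-0.0021,0,0,0,0],[0,0.0060,-0.0006,0,0,0,0],[0,0.0059,0.0010,0,0,0,0]]';python3 -m crank '[[0,0.0055,0.0025,0,0,0,0],[0,0.0046,0.0038,0,0,0,0],[0,0.0035,0.0049,0,0,0,0],[0,0.0021,0.0056,0,0,0,0],[0,0.0006,0.0060,0,0,0,0]]';  python3 - <<'E'
from h import *
w=manip.grab_frame("wrist");print(manip.get_state()["ft_force"])
cv2.imwrite("pics/w13.png",cv2.convertScaleAbs(w["image"],alpha=2,beta=0))
E
```

```text
time_s: 15.2
tool_pos: [609.5, 231.0, 94.1]
tool_rot: [0.001, 0.109, 0.994, -0.001]
ft_force: [0.5, 2.0, -8.4]
opening: 0.165
time_s: 15.82
tool_pos: [580.4, 226.9, 94.1]
tool_rot: [0.0, 0.11, 0.994, -0.002]
ft_force: [1.1, -3.3, -7.8]
opening: 0.165
time_s: 16.45
tool_pos: [570.6, 254.0, 94.1]
tool_rot: [0.001, 0.109, 0.994, -0.001]
ft_force: [3.2, -3.3, -8.5]
opening: 0.161
[ 2.08275647 -1.85487659 -9.7699157 ]
```

View pics/w13.png

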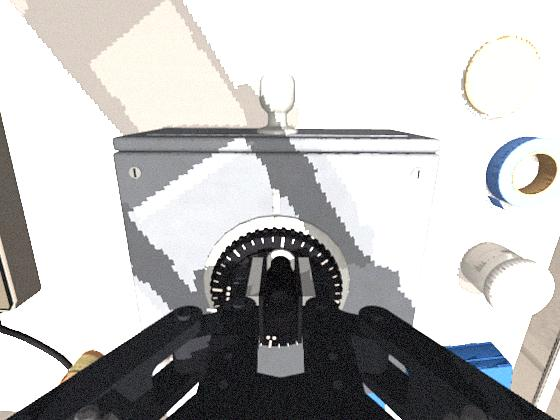

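```bash
python3 -m crank '[[0,-0.0010,0.0059,0,0,0,0],[0,-0.0025,0.0055,0,0,0,0],[0,-0.0038,0.0046,0,0,0,0],[0,-0.0049,0.0035,0,0,0,0],[0,-0.0056,0.0021,0,0,0,0]]'; python3 -m crank '[[0,-0.0060,0.0006,0,0,0,0],[0,-0.0059,-0.0010,0,0,0,0],[0,-0.0055,-0.0025,0,0,0,0],[0,-0.0046,-0.0038,0,0,0,0],[0,-0.0035,-0.0049,0,0,0,0]]';python3 -m crank '[[0,-0.0021,-0.0056,0,0,0,0],[0,-0.0006,-0.0060,0,0,0,0],[0,0.0010,-0.0059,0,0,0,0],[0,0.0025,-0.0055,0,0,0,0],[0,0,0,0,0,0,0]]';  python3 - <<'E'
from h import *
w=manip.grab_frame("wrist");print(manip.get_state()["ft_force"])
cv2.imwrite("pics/w14f.png",cv2.convertScaleAbs(w["image"],alpha=2,beta=0))
crop(cv2.convertScaleAbs(w["image"],alpha=2,beta=0),235,110,160,140,5,"pics/w14.png")
E
```

```text
time_s: 17.12
tool_pos: [592.1, 269.6, 94.0]
tool_rot: [-0.0, 0.11, 0.994, -0.002]
ft_force: [-2.5, -8.4, -7.0]
opening: 0.164
time_s: 17.75
tool_pos: [613.6, 255.4, 94.0]
tool_rot: [-0.001, 0.109, 0.994, -0.0]
ft_force: [-4.8, 1.6, -7.8]
opening: 0.162
time_s: 18.38
tool_pos: [608.7, 230.3, 94.1]
tool_rot: [0.001, 0.11, 0.994, -0.002]
ft_force: [-0.1, -1.4, -9.0]
opening: 0.163
[-0.30143692 -1.83395065 -9.38768007]
```

View pics/w14.png

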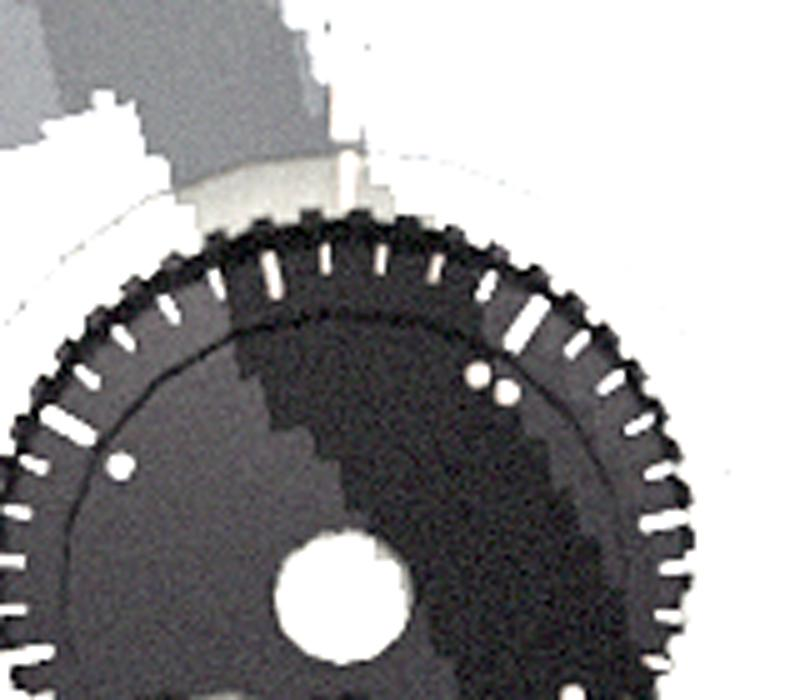

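```bash
python3 -m crank '[[0,0.0014,-0.0020,0,0,0,0],[0,0.0017,-0.0018,0,0,0,0],[0,0,0,0,0,0,0],[0,0,0,0,0,0,0]]';  python3 - <<'E'
from h import *
w=manip.grab_frame("wrist");print(manip.get_state()["ft_force"])
crop(cv2.convertScaleAbs(w["image"],alpha=2,beta=0),235,110,160,140,5,"pics/w15.png")
E
```

```text
time_s: 18.92
tool_pos: [605.3, 227.7, 94.2]
tool_rot: [0.001, 0.11, 0.994, -0.002]
ft_force: [3.8, -4.1, -10.7]
opening: 0.159
[  4.169276    -3.44818104 -10.86234093]
```

View pics/w15.png

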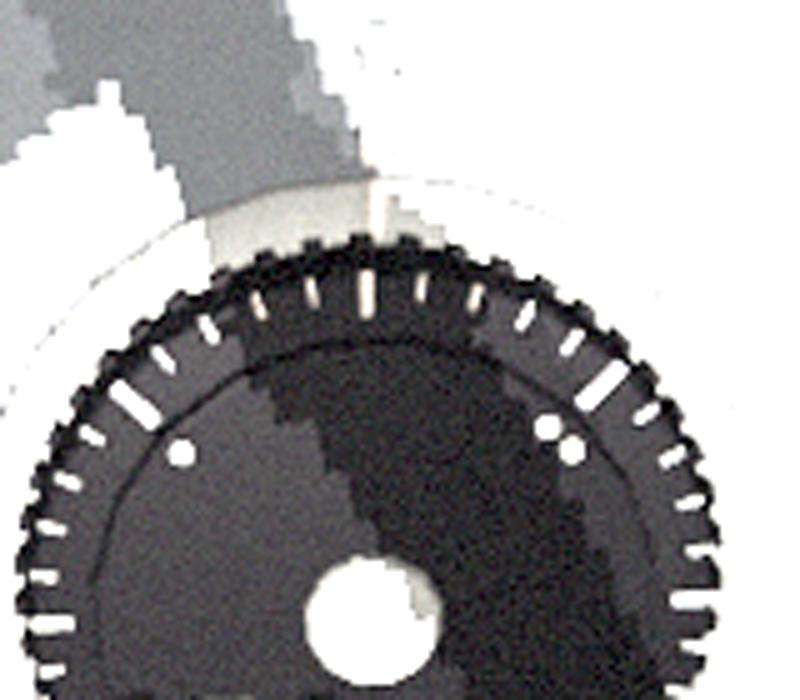

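```bash
python3 rows.py 136.8 241.8 7; python3 rows.py 241.8 325.8 42
```

```text
151.8 [0,-0.0035,0.0049,0,0,0,0],
166.8 [0,-0.0021,0.0056,0,0,0,0],
181.8 [0,-0.0006,0.0060,0,0,0,0],
196.8 [0,0.0010,0.0059,0,0,0,0],
211.8 [0,0.0025,0.0055,0,0,0,0],
226.8 [0,0.0038,0.0046,0,0,0,0],
241.8 [0,0.0049,0.0035,0,0,0,0],
243.8 [0,0.0007,0.0004,0,0,0,0],
245.8 [0,0.0007,0.0003,0,0,0,0],
247.8 [0,0.0007,0.0003,0,0,0,0],
249.8 [0,0.0007,0.0003,0,0,0,0],
251.8 [0,0.0008,0.0003,0,0,0,0],
253.8 [0,0.0008,0.0002,0,0,0,0],
255.8 [0,0.0008,0.0002,0,0,0,0],
257.8 [0,0.0008,0.0002,0,0,0,0],
259.8 [0,0.0008,0.0002,0,0,0,0],
261.8 [0,0.0008,0.0001,0,0,0,0],
263.8 [0,0.0008,0.0001,0,0,0,0],
265.8 [0,0.0008,0.0001,0,0,0,0],
267.8 [0,0.0008,0.0000,0,0,0,0],
269.8 [0,0.0008,0.0000,0,0,0,0],
271.8 [0,0.0008,-0.0000,0,0,0,0],
273.8 [0,0.0008,-0.0000,0,0,0,0],
275.8 [0,0.0008,-0.0001,0,0,0,0],
277.8 [0,0.0008,-0.0001,0,0,0,0],
279.8 [0,0.0008,-0.0001,0,0,0,0],
281.8 [0,0.0008,-0.0002,0,0,0,0],
283.8 [0,0.0008,-0.0002,0,0,0,0],
285.8 [0,0.0008,-0.0002,0,0,0,0],
287.8 [0,0.0008,-0.0002,0,0,0,0],
289.8 [0,0.0008,-0.0003,0,0,0,0],
291.8 [0,0.0008,-0.0003,0,0,0,0],
293.8 [0,0.0007,-0.0003,0,0,0,0],
295.8 [0,0.0007,-0.0003,0,0,0,0],
297.8 [0,0.0007,-0.0004,0,0,0,0],
299.8 [0,0.0007,-0.0004,0,0,0,0],
301.8 [0,0.0007,-0.0004,0,0,0,0],
303.8 [0,0.0007,-0.0004,0,0,0,0],
305.8 [0,0.0007,-0.0005,0,0,0,0],
307.8 [0,0.0006,-0.0005,0,0,0,0],
309.8 [0,0.0006,-0.0005,0,0,0,0],
311.8 [0,0.0006,-0.0005,0,0,0,0],
313.8 [0,0.0006,-0.0005,0,0,0,0],
315.8 [0,0.0006,-0.0006,0,0,0,0],
317.8 [0,0.0005,-0.0006,0,0,0,0],
319.8 [0,0.0005,-0.0006,0,0,0,0],
321.8 [0,0.0005,-0.0006,0,0,0,0],
323.8 [0,0.0005,-0.0006,0,0,0,0],
325.8 [0,0.0005,-0.0007,0,0,0,0],
```

```bash
python3 -m crank '[[0,-0.0035,0.0049,0,0,0,0],[0,-0.0021,0.0056,0,0,0,0],[0,-0.0006,0.0060,0,0,0,0],[0,0.0010,0.0059,0,0,0,0],[0,0.0025,0.0055,0,0,0,0]]'; python3 -m crank '[[0,0.0038,0.0046,0,0,0,0],[0,0.0034,0.0026,0,0,0,0],[0,0,0,0,0,0,0]]'
cat > st.py <<'E'
from h import *
s=manip.get_state();p=s["tool_pos"];f=s["ft_force"]
ux=np.array([-np.cos(np.radians(12.5)),np.sin(np.radians(12.5))]);uy=np.array([-ux[1]*-1,-ux[0]]) if 0 else np.array([np.sin(np.radians(12.5)),np.cos(np.radians(12.5))])
d=p[:2]-C;x,y=d@ux,d@uy
a=np.degrees(np.arctan2(-y,x))%360;t=np.array([-np.sin(np.radians(a)),-np.cos(np.radians(a))])
print("t %.2f a %.1f r %.1f Ft %.1f Fx %.1f Fy %.1f Fz %.1f"%(s["time_s"],a,np.hypot(x,y),np.array([f[:2]@ux,f[:2]@uy])@t,f[:2]@ux,f[:2]@uy,f[2]))
E
python3 st.py
```

```text
time_s: 19.6
tool_pos: [613.4, 255.6, 94.1]
tool_rot: [0.0, 0.109, 0.994, -0.001]
ft_force: [0.7, -3.5, -9.5]
opening: 0.159
time_s: 19.98
tool_pos: [607.1, 264.2, 94.1]
tool_rot: [-0.0, 0.109, 0.994, -0.001]
ft_force: [-4.4, -2.1, -7.3]
opening: 0.159
t 19.98 a 246.5 r 23.3 Ft 2.3 Fx 3.8 Fy -3.0 Fz -7.3
```

```bash
 python3 - <<'E'
from h import *
w=manip.grab_frame("wrist")
crop(cv2.convertScaleAbs(w["image"],alpha=2,beta=0),185,110,160,140,4,"pics/w16.png")
E
python3 st.py
```

```text
t 20.02 a 246.5 r 23.3 Ft 1.5 Fx 3.5 Fy -4.2 Fz -8.5
```

View pics/w16.png

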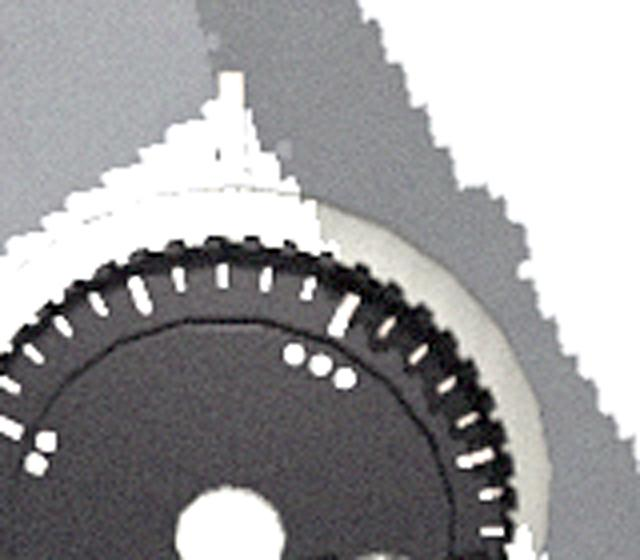

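```bash
python3 -m crank '[[0,0.0007,0.0003,0,0,0,0],[0,0.0007,0.0003,0,0,0,0]]'>/dev/null; python3 st.py;python3 -m crank '[[0,0.0008,0.0003,0,0,0,0],[0,0.0008,0.0003,0,0,0,0]]'>/dev/null; python3 st.py
```

```text
t 20.27 a 246.8 r 23.3 Ft -1.2 Fx 0.7 Fy -4.7 Fz -8.1
t 20.52 a 250.5 r 23.4 Ft -0.4 Fx 1.1 Fy -4.5 Fz -8.3
```

```bash
cat >> st.py <<'E'
import sys
Ft=np.array([f[:2]@ux,f[:2]@uy])@t
sys.exit(1 if Ft<-5 else 0)
E
C='python3 -m crank'
python3 -m crank '[[0,0.0008,0.0002,0,0,0,0],[0,0.0008,0.0002,0,0,0,0]]'>/dev/null; python3 st.py && python3 -m crank '[[0,0.0008,0.0002,0,0,0,0],[0,0.0008,0.0002,0,0,0,0]]'>/dev/null; python3 st.py && python3 -m crank '[[0,0.0008,0.0001,0,0,0,0],[0,0.0008,0.0001,0,0,0,0]]'>/dev/null; python3 st.py
```

```text
t 20.77 a 255.4 r 23.6 Ft -0.5 Fx 0.6 Fy -4.3 Fz -8.4
t 21.02 a 259.5 r 23.6 Ft -0.5 Fx 0.3 Fy -4.3 Fz -9.2
t 21.27 a 263.1 r 23.7 Ft -0.3 Fx 0.1 Fy -3.7 Fz -10.1
```

```bash

python3 -m crank '[[0,0.0008,0,0,0,0,0],[0,0.0008,0,0,0,0,0]]'>/dev/null; python3 st.py && python3 -m crank '[[0,0.0008,0,0,0,0,0],[0,0.0008,0,0,0,0,0]]'>/dev/null; python3 st.py && python3 -m crank '[[0,0.0008,-0.0001,0,0,0,0],[0,0.0008,-0.0001,0,0,0,0]]'>/dev/null; python3 st.py
```

```text
t 21.52 a 266.5 r 23.7 Ft -3.1 Fx -2.9 Fy -2.1 Fz -10.3
t 21.77 a 267.3 r 23.7 Ft -8.4 Fx -8.3 Fy -0.9 Fz -12.1
t 21.77 a 267.3 r 23.7 Ft -8.4 Fx -8.3 Fy -0.9 Fz -12.1
```

```bash

python3 -m crank '[[0,0,0,0,0,0,0]]'>/dev/null; python3 st.py ; python3 - <<'E'
from h import *
w=manip.grab_frame("wrist")
crop(cv2.convertScaleAbs(w["image"],alpha=2,beta=0),185,110,160,140,4,"pics/w17.png")
E
python3 -m crank '[[0,-0.0008,0,0,0,0,0],[0,0,0,0,0,0,0]]'>/dev/null; python3 st.py
```

```text
t 21.90 a 267.2 r 23.7 Ft -8.4 Fx -8.3 Fy -1.4 Fz -12.0
t 22.20 a 266.9 r 23.7 Ft -5.5 Fx -5.5 Fy -0.5 Fz -11.4
```

View pics/w17.png

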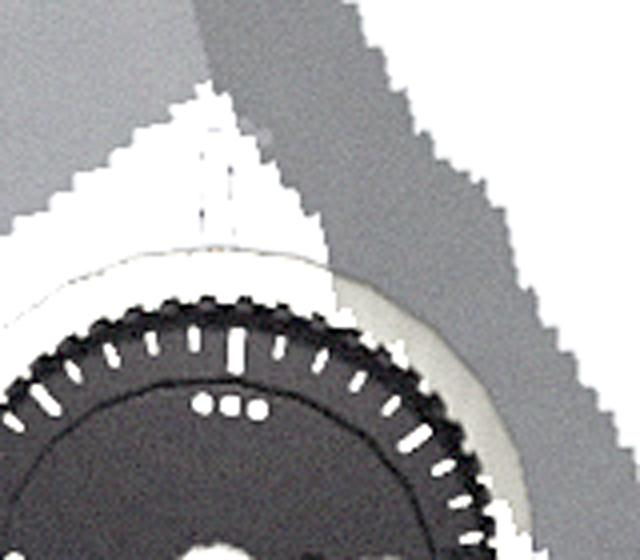

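```bash

python3 -m crank '[[0,-0.0008,0,0,0,0,0],[0,-0.0008,0,0,0,0,0]]'>/dev/null; python3 st.py; python3 -m crank '[[0,-0.0006,0,0,0,0,0],[0,-0.0006,0,0,0,0,0],[0,0,0,0,0,0,0]]'>/dev/null; python3 st.py;
```

```text
t 22.45 a 266.3 r 23.7 Ft 0.5 Fx 0.6 Fy -1.3 Fz -9.9
t 22.82 a 263.2 r 23.6 Ft 1.4 Fx 1.6 Fy -1.6 Fz -9.0
```

```bash

python3 -m crank '[[0,-0.0008,0,0,0,0,0],[0,-0.0008,0,0,0,0,0],[0,0,0,0,0,0,0]]'>/dev/null; python3 st.py; python3 - <<'E'
from h import *
w=manip.grab_frame("wrist")
crop(cv2.convertScaleAbs(w["image"],alpha=2,beta=0),185,110,160,140,4,"pics/w18.png")
E
```

```text
t 23.20 a 258.4 r 23.6 Ft 2.8 Fx 3.6 Fy -3.4 Fz -8.9
```

View pics/w18.png

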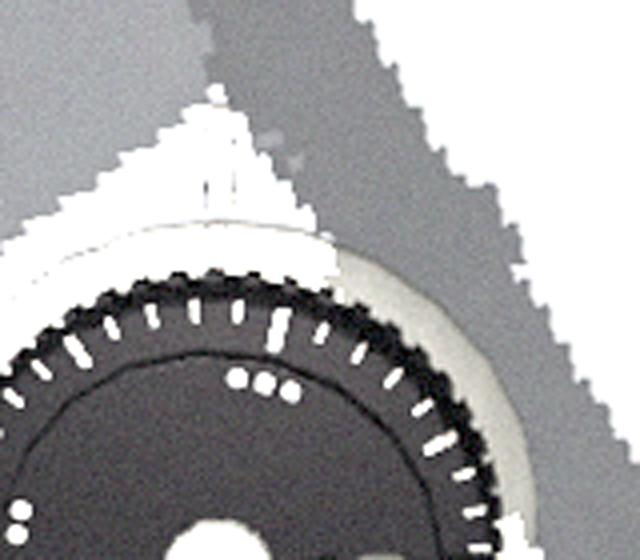

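The dial turned back to 28.6, so that was the soft bump and not the locked stop. I'll go forward again through it in fine steps.

```bash

python3 -m crank '[[0,0.0008,0.0001,0,0,0,0],[0,0.0008,0,0,0,0,0],[0,0.0008,0,0,0,0,0],[0,0.0008,0,0,0,0,0]]'>/dev/null; python3 st.py &&  python3 -m crank '[[0,0.0006,0,0,0,0,0],[0,0,0,0,0,0,0]]'>/dev/null; python3 st.py;
```

```text
t 23.75 a 265.9 r 23.7 Ft -0.2 Fx 0.0 Fy -2.5 Fz -8.8
t 24.00 a 266.6 r 23.7 Ft -3.7 Fx -3.7 Fy -0.6 Fz -11.4
```

```bash

python3 -m crank '[[0,0.0006,0,0,0,0,0],[0,0,0,0,0,0,0]]'>/dev/null; python3 st.py &&  python3 -m crank '[[0,0.0006,0,0,0,0,0],[0,0,0,0,0,0,0]]'>/dev/null; python3 st.py;
```

```text
t 24.25 a 267.0 r 23.7 Ft -5.6 Fx -5.6 Fy -0.4 Fz -11.5
t 24.25 a 267.0 r 23.7 Ft -5.6 Fx -5.6 Fy -0.4 Fz -11.5
```

```bash
sed -i 's/Ft<-5/Ft<-9.5/' st.py
for i in 1; do python3 -m crank '[[0,0.0006,0,0,0,0,0],[0,0,0,0,0,0,0]]'>/dev/null; done; python3 st.py &&  python3 -m crank '[[0,0.0005,0,0,0,0,0],[0,0,0,0,0,0,0]]'>/dev/null; python3 st.py;
```

```text
t 24.50 a 267.2 r 23.7 Ft -8.4 Fx -8.4 Fy -0.7 Fz -11.8
t 24.75 a 267.4 r 23.7 Ft -8.8 Fx -8.8 Fy -0.1 Fz -12.0
```

```bash
sed -i 's/Ft<-9.5/abs(Ft)>5.5/' st.py
python3 -m crank '[[0,-0.0011,0,0,0,0,0],[0,-0.0011,0,0,0,0,0],[0,-0.0011,0,0,0,0,0]]'>/dev/null; python3 st.py && python3 -m crank '[[0,-0.0011,0,0,0,0,0],[0,-0.0011,-0.0001,0,0,0,0]]'>/dev/null; python3 st.py && python3 -m crank '[[0,-0.0011,-0.0002,0,0,0,0],[0,-0.0011,-0.0003,0,0,0,0]]'>/dev/null; python3 st.py && python3 -m crank '[[0,-0.0011,-0.0004,0,0,0,0],[0,-0.0011,-0.0004,0,0,0,0]]'>/dev/null; python3 st.py
```

```text
t 25.12 a 265.9 r 23.7 Ft 2.1 Fx 2.3 Fy -2.0 Fz -9.3
t 25.38 a 259.7 r 23.6 Ft 1.9 Fx 2.7 Fy -4.1 Fz -8.8
t 25.62 a 257.4 r 23.6 Ft 8.4 Fx 9.3 Fy -3.2 Fz -6.4
t 25.62 a 257.4 r 23.6 Ft 8.4 Fx 9.3 Fy -3.2 Fz -6.4
```

It's blocked at 257° going right as well, with roughly 9° of play between the two stops. So the dial is held both ways and the bolt has dropped. I'll take the pressure off.

```bash

python3 -m crank '[[0,0.001,0.0002,0,0,0,0],[0,0.001,0.0001,0,0,0,0],[0,0.0005,0,0,0,0,0],[0,0,0,0,0,0,0]]'>/dev/null; python3 st.py; python3 - <<'E'
from h import *
w=manip.grab_frame("wrist")
cv2.imwrite("pics/w19.png",w["image"])
E
```

```text
t 26.12 a 258.4 r 23.6 Ft 0.0 Fx 0.7 Fy -3.3 Fz -8.9
```

View pics/w19.png

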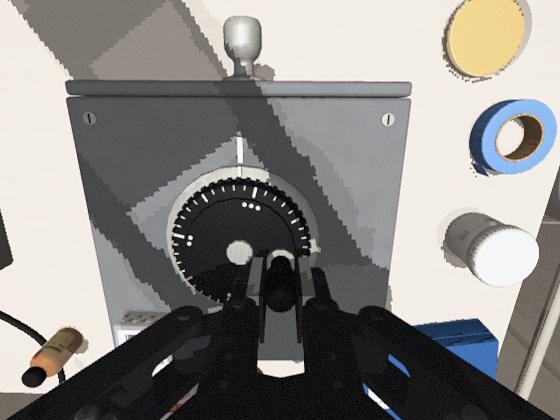

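```bash

python3 -m crank '[[0.2,0,0,0,0,0,0],[0.4,0,0,0,0,0,0],[0.45,0,0,0,0,0,0],[0.45,0,0,-0.01,0,0,0],[0.45,0,0,-0.02,0,0,0]]'; python3 -m crank '[[0.45,0,0,-0.03,0,0,0],[0.45,0,0,-0.02,0,0,0],[0.45,0.05,-0.01,0,0,0,0],[0.45,0.05,-0.01,0,0,0,0],[0.45,0.01,-0.003,0,0,0,0]]';  python3 -m crank '[[0.45,0,0,0,0,0,0],[0.45,0,0,0,0,0,0]]'; python3 - <<'E'
from h import *
w=manip.grab_frame("wrist");s=manip.grab_frame("side");t=manip.grab_frame("top");print(manip.get_state()["tool_pos"])
import pickle;pickle.dump((w,s,t,manip.get_state()),open("f2.pkl","wb"))
cv2.imwrite("pics/w20.png",w["image"])
crop(cv2.convertScaleAbs(s["image"],alpha=1.8,beta=30),210,110,160,140,5,"pics/s20.png")
crop(t["image"],205,150,110,115,5,"pics/t20.png")
E
```

```text
time_s: 26.8
tool_pos: [602.4, 267.0, 124.6]
tool_rot: [0.0, 0.109, 0.994, -0.001]
ft_force: [0.5, 1.0, 1.1]
opening: 0.45
time_s: 27.42
tool_pos: [488.5, 269.2, 176.3]
tool_rot: [0.002, 0.108, 0.994, -0.0]
ft_force: [1.1, 0.2, 0.7]
opening: 0.455
time_s: 27.68
tool_pos: [491.4, 268.7, 174.6]
tool_rot: [0.001, 0.11, 0.994, -0.001]
ft_force: [-0.1, -0.5, -0.5]
opening: 0.451
[491.13915418 268.51149633 173.72763572]
```

View pics/w20.png

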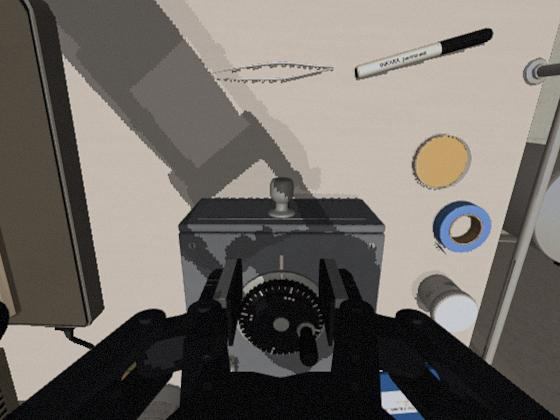

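View pics/s20.png

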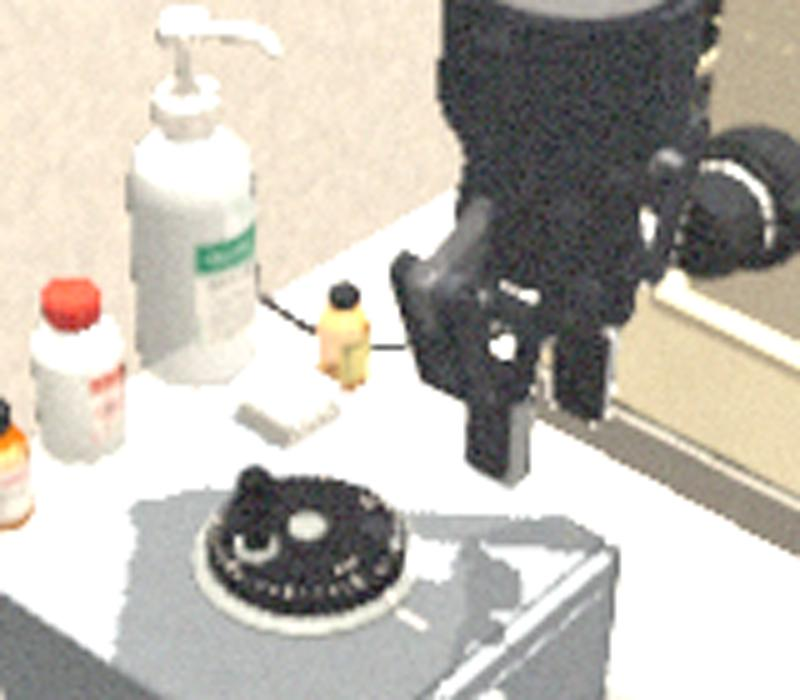

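View pics/t20.png

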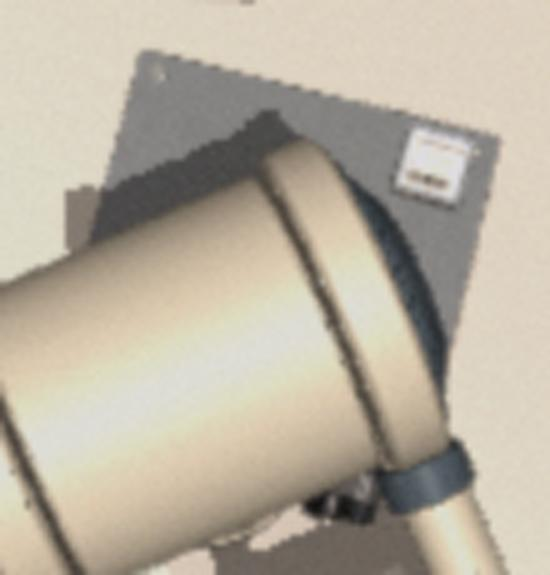

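```bash
python3 - <<'E'
from h import *
import pickle
w,s,t,st=pickle.load(open("f2.pkl","rb"));p=st["tool_pos"]
crop(cv2.convertScaleAbs(w["image"],alpha=2.5,beta=30),140,160,280,210,2.8,"pics/w20c.png")
X,r=tri((w,s),((321,260.5),(210+511/5,110+487/5)));print("tip",X.round(1),r,X-p)
# full-gripper side view
crop(cv2.convertScaleAbs(s["image"],alpha=2.5,beta=60),270,60,110,150,4,"pics/s20c.png")
for n,uv in dict(bodybot=(270+300/4,60+330/4)).items(): pass
for z in(0,20,40,60,73,90,110): print(z,[ (proj(s,p+np.array([0,0,z]))-[270,60])*4])
E
```

```text
tip [490.8 289.1 207.8] [0.33445982910287264, 0.3344598291028341] [-0.29983376 20.612772   34.10012148]
0 [array([184.88556458, 623.9211835 ])]
20 [array([187.63938299, 588.16414295])]
40 [array([190.49237327, 551.1194022 ])]
60 [array([193.44999079, 512.71612582])]
73 [array([195.43130772, 486.98965481])]
90 [array([198.09553931, 452.39585711])]
110 [array([201.34136362, 410.25035069])]
```

View pics/s20c.png

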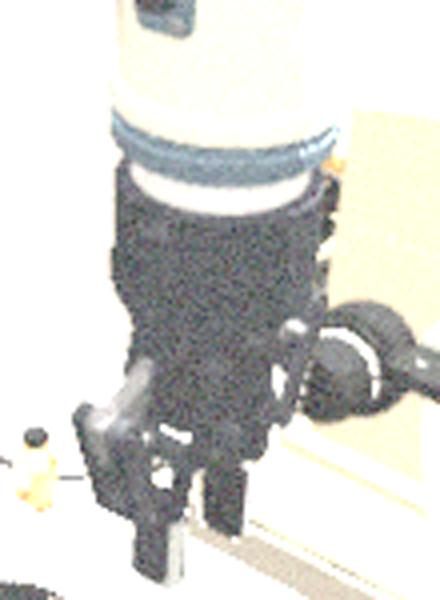

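View pics/w20c.png

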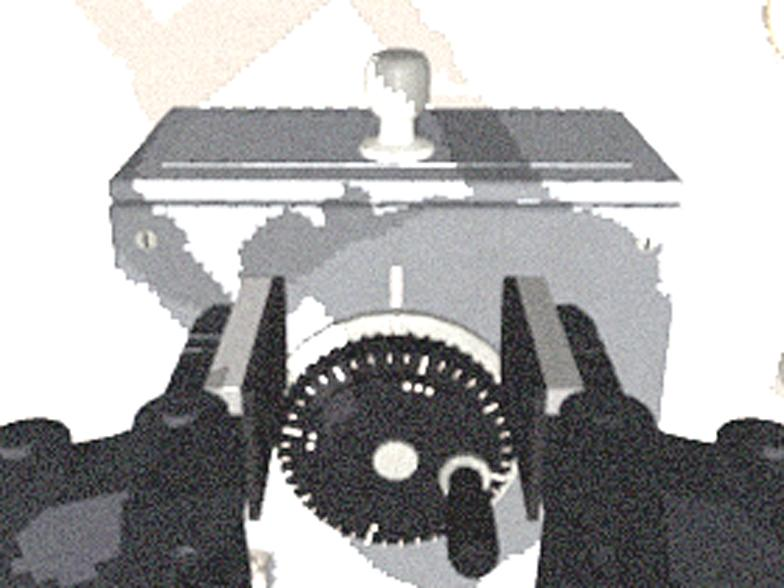

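```bash

python3 -m crank '[[0.5,0.004,0,0.03,0,0,0],[0.5,0.004,0,0.04,0,0,0],[0.5,0,0,0.03,0,0,0],[0.5,0,0,0,0,0,0],[0.5,0,0,0,0,0,0]]'; python3 - <<'E'
from h import *
w=manip.grab_frame("wrist");s=manip.grab_frame("side");print(manip.get_state()["tool_pos"])
cv2.imwrite("pics/w21.png",cv2.convertScaleAbs(w["image"],alpha=1.5,beta=10))
crop(cv2.convertScaleAbs(s["image"],alpha=1.5,beta=20),250,170,110,110,5,"pics/s21.png")
E
```

```text
time_s: 28.45
tool_pos: [483.5, 270.4, 75.4]
tool_rot: [0.001, 0.109, 0.994, -0.001]
ft_force: [0.5, 0.5, 0.3]
opening: 0.5
[483.81501029 270.63303785  76.18226374]
```

View pics/w21.png

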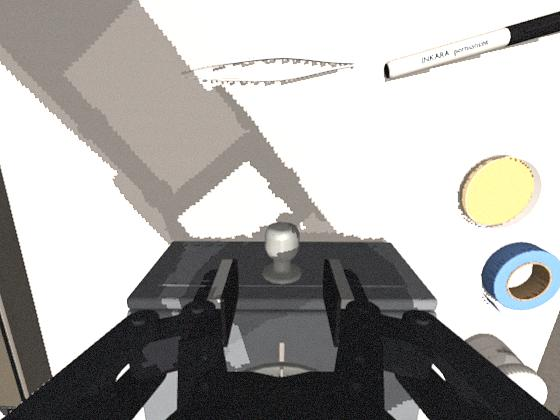

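View pics/s21.png

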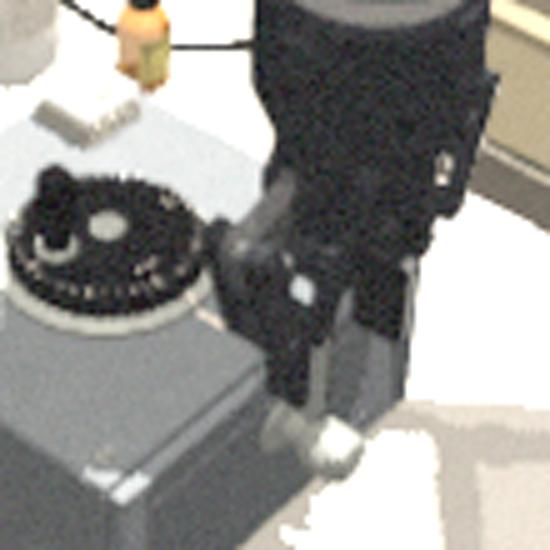

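```bash

python3 -m crank '[[0.5,0,0,0.02,0,0,0],[0.5,0,0,0.015,0,0,0],[0.5,0,0,0,0,0,0]]'; python3 -m crank '[[0.5,0,0,0.01,0,0,0],[0.5,0,0,0.008,0,0,0],[0.5,0,0,0,0,0,0]]'; python3 - <<'E'
from h import *
w=manip.grab_frame("wrist");s=manip.grab_frame("side");print(manip.get_state()["tool_pos"])
cv2.imwrite("pics/w22.png",cv2.convertScaleAbs(w["image"],alpha=1.5,beta=10))
crop(cv2.convertScaleAbs(s["image"],alpha=1.5,beta=20),250,170,110,110,5,"pics/s22.png")
E
```

```text
time_s: 28.92
tool_pos: [481.2, 269.4, 36.2]
tool_rot: [-0.001, 0.109, 0.994, -0.002]
ft_force: [-0.3, 0.1, 0.9]
opening: 0.498
time_s: 29.3
tool_pos: [482.1, 269.8, 20.0]
tool_rot: [-0.0, 0.109, 0.994, -0.001]
ft_force: [-0.2, 0.2, 1.2]
opening: 0.5
[482.70136216 270.09702593  21.06743402]
```

View pics/w22.png

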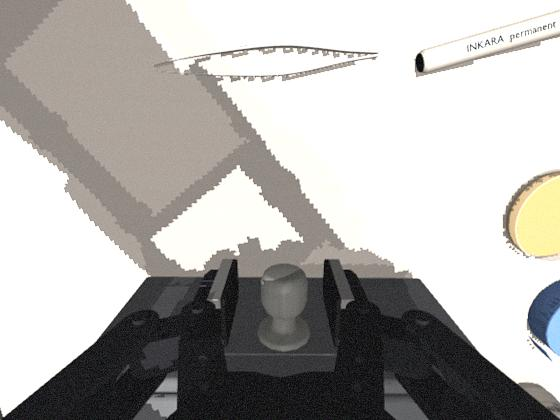

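View pics/s22.png

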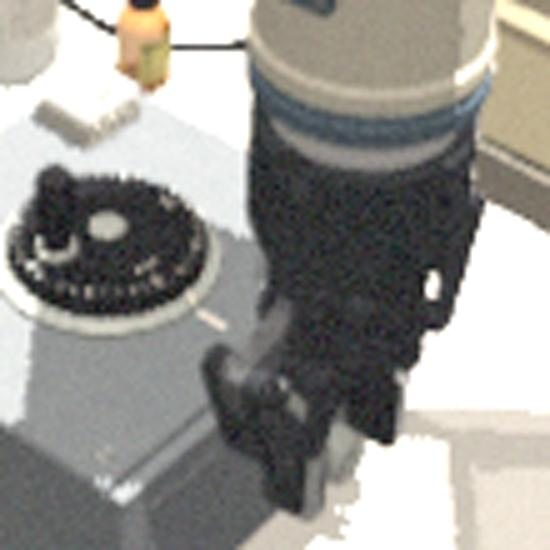

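```bash

python3 -m crank '[[0.3,0,0,0,0,0,0],[0.2,0,0,0,0,0,0],[0.1,0,0,0,0,0,0],[0,0,0,0,0,0,0],[0,0,0,0,0,0,0]]' 35; python3 st.py
```

```text
time_s: 30.02
tool_pos: [483.2, 271.4, 21.8]
tool_rot: [0.001, 0.109, 0.994, 0.0]
ft_force: [1.5, 4.7, -0.1]
opening: 0.226
t 30.02 a 359.2 r 113.2 Ft -4.9 Fx -0.4 Fy 4.9 Fz -0.1
```

```bash

python3 -m crank '[[0,0.001,0.001,0,0,0,0],[0,0.001,0,0,0,0,0]]'>/dev/null; python3 st.py;python3 -m crank '[[0,0.001,0,0,0,0,0],[0,0.001,0,0,0,0,0]]'; python3 st.py
```

```text
t 30.27 a 359.3 r 114.8 Ft -2.4 Fx -2.3 Fy 2.4 Fz 2.6
time_s: 30.52
tool_pos: [479.4, 272.2, 21.7]
tool_rot: [0.001, 0.109, 0.994, -0.001]
ft_force: [1.6, 2.9, 4.8]
opening: 0.229
t 30.52 a 359.3 r 117.1 Ft -3.2 Fx -1.0 Fy 3.2 Fz 4.8
```

Moved about 4 mm with only about 2 N of resistance, which is past the 2 mm of locked play. The drawer slides, so I keep pulling.

```bash

python3 -m crank '[[0,0.002,0,0,0,0,0],[0,0.003,0,0,0,0,0],[0,0.004,0,0,0,0,0]]'>/dev/null; python3 st.py;python3 -m crank '[[0,0.006,0,0,0,0,0],[0,0.007,0,0,0,0,0],[0,0.007,0,0,0,0,0],[0,0.007,0,0,0,0,0],[0,0.007,0,0,0,0,0]]'; python3 st.py
```

```text
t 30.90 a 359.3 r 126.2 Ft -3.1 Fx -2.6 Fy 3.1 Fz 4.5
time_s: 31.52
tool_pos: [437.3, 281.8, 21.7]
tool_rot: [0.001, 0.109, 0.994, -0.0]
ft_force: [3.3, 3.1, 5.9]
opening: 0.231
t 31.52 a 359.4 r 160.3 Ft -3.8 Fx -2.6 Fy 3.8 Fz 5.9
```

```bash

python3 -m crank '[[0,0.007,0,0,0,0,0],[0,0.008,0,0,0,0,0],[0,0.008,0,0,0,0,0],[0,0.006,0,0,0,0,0],[0,0.003,0,0,0,0,0]]'; python3 -m crank '[[0,0,0,0,0,0,0],[0,0,0,0,0,0,0]]'; python3 st.py
```

```text
time_s: 32.15
tool_pos: [406.0, 288.9, 21.7]
tool_rot: [0.001, 0.109, 0.994, -0.0]
ft_force: [3.2, 4.1, 5.3]
opening: 0.227
time_s: 32.4
tool_pos: [405.7, 289.0, 21.7]
tool_rot: [0.001, 0.109, 0.994, -0.0]
ft_force: [0.4, 5.2, 7.2]
opening: 0.229
t 32.40 a 359.4 r 192.7 Ft -5.1 Fx 0.7 Fy 5.1 Fz 7.2
```

```bash

python3 -m crank '[[0.3,0,0,0,0,0,0],[0.45,0,0,0,0,0,0],[0.55,0,0,0,0,0,0],[0.55,0,0,0,0,0,0],[0.55,0,0,-0.01,0,0,0]]'; python3 -m crank '[[0.55,0,0,-0.03,0,0,0],[0.55,0,0,-0.05,0,0,0],[0.55,0,0,-0.05,0,0,0],[0.55,0,0,-0.04,0,0,0],[0.55,0,0,0,0,0,0]]'; python3 -m crank '[[0.55,0,0,0,0,0,0],[0.55,0,0,0,0,0,0]]'; python3 - <<'E'
from h import *
w=manip.grab_frame("wrist");s=manip.grab_frame("side");t=manip.grab_frame("top");print(manip.get_state()["tool_pos"])
cv2.imwrite("pics/w23.png",w["image"]);cv2.imwrite("pics/s23.png",s["image"]);cv2.imwrite("pics/t23.png",t["image"])
E
```

```text
time_s: 33.02
tool_pos: [405.1, 287.7, 30.2]
tool_rot: [-0.0, 0.109, 0.994, -0.002]
ft_force: [0.1, 0.1, 0.3]
opening: 0.55
time_s: 33.65
tool_pos: [407.0, 289.5, 206.2]
tool_rot: [0.004, 0.109, 0.994, 0.002]
ft_force: [0.5, -0.4, 0.3]
opening: 0.55
time_s: 33.9
tool_pos: [405.0, 288.3, 199.3]
tool_rot: [-0.0, 0.109, 0.994, -0.002]
ft_force: [0.6, 0.2, 0.1]
opening: 0.553
[405.1858218  288.38761624 199.66912038]
```

View pics/w23.png

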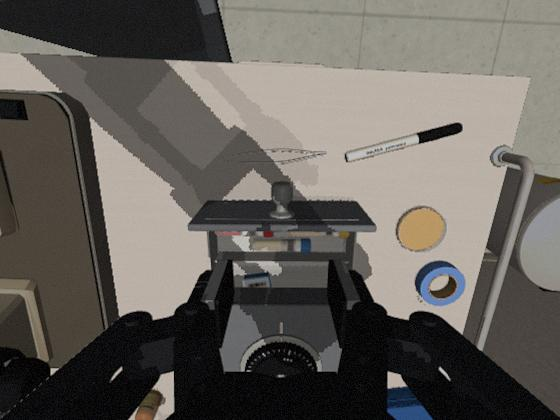

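View pics/s23.png

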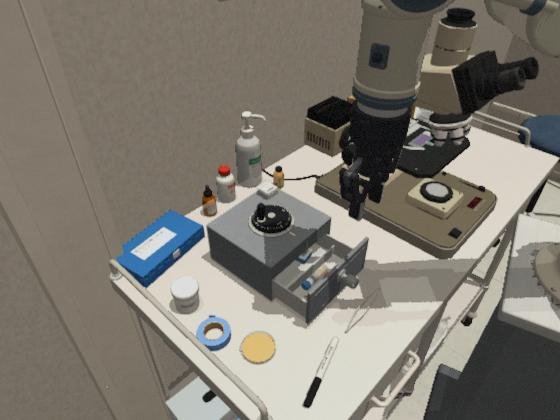

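View pics/t23.png

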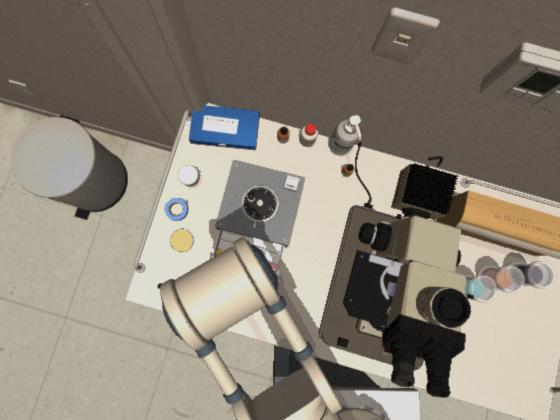

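```bash
python3 - <<'E'
from h import *
w=manip.grab_frame("wrist");s=manip.grab_frame("side")
X,r=tri((w,s),((282,189),(348,280)));print(X.round(1),r, "opening",np.hypot(X[0]-484.1,X[1]-270.9), manip.get_state()["ft_force"],manip.get_state()["qvel"].round(3))
print(manip.close_job())
E
```

```text
[408.7 288.6  69.2] [4.770974818182033, 4.770974818182119] opening 77.4611539584724 [-0.61697018 -0.66477355  0.58383206] [-0.001 -0.004 -0.006 -0.     0.001 -0.001]
the job is handed in; nothing more can be done
None
```

The lockbox is open and the job is handed in at about 34 s. I dialled left to 25 (dial read about 24.8), right to 15 (about 15.2), then slowly left until the lock stopped it at about 29.6. I then pulled the drawer out roughly 78 mm, let go and raised the gripper clear.

**Last checks**
- **Drawer:** the arm's travel while gripping the knob was about 79.5 mm. The camera check gave about 77 mm, though its two views disagreed by about 5 mm.
- **Bystanders:** all of them look to be where they started in the final side and top pictures. I compared these by eye and did not measure them.
- **Robot:** it was at rest with no contact force, the fingers open and well above the pull knob.

**What disagreed or went wrong**
- **Fingertip height:** the real fingertips sit about 34 mm above the reported TCP. My first grasp closed on air just above the spinner knob, and I corrected it from two camera views.
- **Lock stop:** I first took the stop for the soft bump, because the dial could still be turned back. I then pressed it lightly both ways, with up to about 9 N at the knob. It was held on both sides with about 9° of play, so I took the bolt as dropped. The text says the dial turns neither way once the bolt is in. The drawer then slid at about 2 to 3 N.

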